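Fetch the reagent cartridge from behind the row and load the reader

TASK

Load the green-topped reagent cartridge into the open drawer of the blue reader: first clear the bottle, the canister and the carton that stand in front of it, setting all three upright in the steel tray, then lay the cartridge flat, green side up, in the drawer's pocket. After that put the bottle, the canister and the carton back upright, each exactly where it stood at the start, and leave the orange-topped cartridge and the little vial beside them where they are.

Things in the scene. Friction and masses are not known exactly. Their poses are not given: they have to be found in the camera images.
- bottle_mid (a point): Centre (half-way up) of the amber reagent bottle with a white label and a RED screw cap: 95 mm tall, body 40 mm in diameter up to 62 mm, cap 27 mm in diameter from 75 to 95 mm above its base; 90 g. Stands upright in the reagent tray, z axis up. Loose. Lift it by its cap: low down the cartridge behind leaves no room for a finger. Its place in the row at the start is where it belongs.
- canister_mid (a point): Centre (half-way up) of the white round test-strip canister with a YELLOW lid: 90 mm tall, 40 mm in diameter, lid 41 mm in diameter (top 16 mm) with a small tab; 60 g. Grip its upper half, clear of the cartridge behind. Stands upright in the reagent tray, z axis up. Loose. Its place in the row at the start is where it belongs.
- carton_mid (a point): Centre (half-way up) of the small upright kit carton, TEAL and white with a teal top: 40 x 40 mm in plan, 92 mm tall, stiff; 80 g. Grip its upper half, clear of the cartridge behind. Stands upright in the reagent tray, z axis up, x and y across its sides. Loose. Its place in the row at the start is where it belongs.
- cartridge_mid (a point): Centre (half-way up) of the wanted reagent cartridge: white block with GREEN top, 80 mm long (x axis), 46 wide (y), 40 high (z up), 90 g, the same both ways round. Loose. It lies flat in the reagent tray behind the middle of the row, its length along the row, its front long side about 3 to 13 mm from the row, the rear long side free.
- other_cartridge_mid (a point): Centre of an ORANGE-topped cartridge of the same shape and size, lying in the reagent tray at the left end of the row, farther from the robot than the row (its x axis along the tray's x). Not wanted: leave it.
- reagent_tray: Light-blue tray, 170 (x) by 230 mm (y), rim 13 mm high, 4 mm thick, floor 4 mm thick; fixed. Origin: centre of its underside, on the table. x points away from the robot, z up. Bottle, canister and carton stand in a row along y, about 45 mm on the robot's side of its centre, 56 mm apart, in any order.
- steel_tray: Empty stainless steel instrument tray, the side area: 210 mm (x) by 160 mm (y), rim 15 mm high and 3 mm thick, floor 3 mm thick; fixed. Origin: centre of its underside, on the table top; z up. It stands straight ahead of the robot or to its left; the reagent tray has the other place.
- pocket (a point): Centre of the pocket floor in the blue reader's drawn-out drawer, at the robot's right; fixed, floor 34 mm above the table. Pocket 88 mm along x (towards the housing) by 54 mm along y; walls 9 mm high at ends and corners, the middle 52 mm of each long side open for fingers. Drawer 62 mm wide, free beside it. The cartridge's length goes along x. Housing: starts 80 mm on at +x, 220 wide, 130 tall.
- vial_mid (a point): Centre (half-way up) of a small amber vial with a black cap, 24 mm in diameter, 44 mm tall, standing in the reagent tray behind the right end of the row. Leave it.

How it is judged:
On the way, in this order (a step that is already met when the one before it is completed fails the run):
1. bottle, canister and carton all stand upright in the steel tray (x of bottle_mid in the frame of steel_tray between -0.085 and 0.085 m and y of bottle_mid in the frame of steel_tray between -0.061 and 0.061 m and z of bottle_mid in the frame of steel_tray below 0.0585 m and angle between each of bottle_mid, canister_mid, carton_mid's own z axis and vertical below 0.15 rad and linear speed of each of bottle, canister, carton below 0.02 m/s and angular speed of each of bottle, canister, carton below 0.2 rad/s and x of canister_mid in the frame of steel_tray between -0.085 and 0.085 m and y of canister_mid in the frame of steel_tray between -0.061 and 0.061 m and z of canister_mid in the frame of steel_tray below 0.056 m and x of carton_mid in the frame of steel_tray between -0.085 and 0.085 m and y of carton_mid in the frame of steel_tray between -0.061 and 0.061 m and z of carton_mid in the frame of steel_tray below 0.057 m), for 0.2 s.
2. the green cartridge lies flat in the drawer's pocket while the three are still in the steel tray (all of step 1 and x of cartridge_mid in the frame of pocket between -0.008 and 0.008 m and y of cartridge_mid in the frame of pocket between -0.008 and 0.008 m and z of cartridge_mid in the frame of pocket between 0.016 and 0.024 m and angle between the x axis of cartridge_mid and the x axis of pocket, either way round below 0.2 rad and angle between cartridge_mid's own z axis and vertical below 0.08 rad and linear speed of cartridge below 0.02 m/s and angular speed of cartridge below 0.2 rad/s), for 0.2 s.
At the end, for the whole second after the job is handed in: The green cartridge lies flat and green side up in the pocket (centre within 8 mm, length along the pocket within 0.2 rad, resting on its floor), and bottle, canister and carton each stand upright within 15 mm of where they stood at the start, all at rest and released (x of cartridge_mid in the frame of pocket between -0.008 and 0.008 m and y of cartridge_mid in the frame of pocket between -0.008 and 0.008 m and z of cartridge_mid in the frame of pocket between 0.016 and 0.024 m and angle between the x axis of cartridge_mid and the x axis of pocket, either way round below 0.2 rad and angle between cartridge_mid's own z axis and vertical below 0.08 rad and linear speed of each of cartridge, bottle, canister, carton below 0.02 m/s and angular speed of each of cartridge, bottle, canister, carton below 0.2 rad/s and distance of each of bottle_mid, canister_mid, carton_mid from where it was at the start of the episode below 0.015 m and angle between each of bottle_mid, canister_mid, carton_mid's own z axis and vertical below 0.1 rad); the robot touches nothing.
It fails at once if bottle, canister or carton is knocked over (angle between any of bottle_mid, canister_mid, carton_mid's own z axis and vertical above 0.7 rad).
It fails at once if the orange cartridge or the vial is shifted by more than 20 mm (distance of any of other_cartridge_mid, vial_mid from where it was at the start of the episode above 0.02 m).
It also fails if it takes over 144 s, if anything falls off the work surface, if the arm or the gripper's body presses on something with over 40 N, if the wrist force passes 120 N, or if a joint passes its speed limit or range.

ROBOT

A 6-joint arm with a two-finger parallel gripper is mounted at the origin on the work surface. World frame = base frame: x ahead of the robot, y to its left, z up, the work surface at z = 0. Lengths are in m, angles in rad, forces in N, time in s.
With the tool pointing down it reaches from about 0.375 to 0.925 m from the base axis. Payload 5.7 kg.
Tool frame: the origin (TCP) lies midway between the tips of the shut fingers; the grasp point (between the pads) lies 19 mm behind it; z points along the fingers, y is the line along which they close (so a half turn about z gives the same grasp; the last joint's range is limited). The gripper opens to 85 mm and grips with 20 to 120 N. Pads are 22 mm wide; open, the fingers measure 114 mm over their backs; the gripper's body (76 mm by 85 mm) begins 54 mm behind the grasp point. The pads swing forward as they close: fully open they stand 13 mm farther back than shut.
Start: joints at [1.206, 0.359, 1.51, -0, 1.272, -0.115], TCP at [0.148, 0.581, 0.231] pointing down, gripper open.
Joint ranges: [-2.97, 2.97], [-1.01, 2.36], [0.21, 2.38], [-0.96, 4.11], [0.2, 2.71], [-2.98, 2.98]. Speed limits (rad/s): [2.39, 2.39, 3.14, 3.14, 3.14, 3.14].

INTERFACE

Orientations are given as a rotation vector (axis times angle).
In Python, from bench import manip, grab_frame, order gives the robot as it stands. The module is installed in compiled form; this text tells all that it offers.
- The arm moves only by the tool apply_moves, never from a script. Its argument "moves" is a list of rows, each an object with "hand": the opening, from 0 (shut) to 1 (fully open); "slide": the shift along the world's x, y, z in cm, a list of three; "rot": the turn, a rotation vector about the world's x, y, z in degrees, a list of three. In form: [{"hand": hand, "slide": [tx, ty, tz], "rot": [ax, ay, az]}, ...]. A call has 1 to 8 rows; each row shifts and turns the commanded pose from where the row before left it; what a row does not reach is not made up. A row lasts 1/12 s, in which the tool goes at most 41.7 mm and 7.16 degrees, less where a joint would pass 70% of its speed; a pose out of reach is approached as far as the arm can. A call is refused whole if a number of a shift passes 4.17 or a number of a turn 7.16, either way. A call with a gripper value outside its range is refused whole. The fingers move at their own pace and stop on an object; the grip force is fixed at half the most. Time passes only in rows, so rows that do not move let the fingers close. It gives the time, the measured TCP pose, the force, the opening and the grip force at its end, in the units of the state.
- manip.get_obs(): the state, without advancing time (a new reading comes with each control period).
- grab_frame(name): name is "side" or "top" or "wrist"; returns a dict with "frame" (420x560x3 uint8, red, green, blue), "fx", "fy", "cx", "cy" (pixels), "D" ([k1, k2, p1, p2, k3] as OpenCV has them; the pictures are not rectified), "xyz" and "rotation" of the camera in the world. Camera axes: x right, y up, looking along -z (the intrinsics and any distortion apply to the point x, -y, -z); pixel columns grow to the right and rows downward; lengths in m; the calibration is good to about 2 mm. A picture is of the moment at which its call begins. There is no depth.
- order.finish_job(): hands the job in; it is judged then, once.
The state is a dict: "clock": time; "joint_positions": joint angles; "qvel": joint speeds; "effort": joint torques, N m; "ee_pos": TCP position; "tool_rot": TCP orientation; "ft_force": force on the tool from outside, world axes, zero at the start; "moment": the same for the moment, N m; "opening": opening from 0.0 (shut) to 1.0 (fully open); "grip_force": force on a finger pad.
Only numpy, scipy, OpenCV 4.12 (cv2) and the standard library are available. Lean on these libraries where they do the work, as an engineer would, in place of code of your own. Each camera call takes 0.05 s, during which the arm holds its last target. There are 200 camera calls.

## Working session

There is one attempt and no reset: what is moved stays moved. The work goes in short steps, Python scripts to look and compute and a tool call to move; the robot and the scene stay as the last step left them, time stands still between calls to the robot, and variables do not carry over. Pictures are saved under pics/ and viewed, at most 14 in all, crops included, and the job is handed in when it is done.

Besides the shell and the picture viewer there is one more tool, called after "Emit:" by a JSON object that holds its "op" and its "data", one argument or row to a line. apply_moves: Moves the arm, as the interface text tells. Its arguments: {"type":"object","properties":{"moves":{"type":"array","items":{"type":"object","properties":{"hand":{"type":"number"},"slide":{"type":"array","items":{"type":"number"}},"rot":{"type":"array","items":{"type":"number"}}}}}},"required":["moves"]}

```bash
mkdir -p pics
cat > h.py <<'E'
import numpy as np, cv2
from bench import manip, grab_frame, order
from scipy.spatial.transform import Rotation as R
def rotm(r):
    r=np.array(r,float)
    return r if r.shape==(3,3) else (R.from_rotvec(r).as_matrix() if r.size==3 else R.from_quat(r).as_matrix())
def shot(name,fn):
    f=grab_frame(name); cv2.imwrite('pics/'+fn,f['frame'][:,:,::-1]); np.save('pics/'+fn+'.npy',f,allow_pickle=True); return f
def load(fn): return np.load('pics/'+fn+'.npy',allow_pickle=True).item()
def px2w(f,uv,z):
    K=np.array([[f['fx'],0,f['cx']],[0,f['fy'],f['cy']],[0,0,1.]])
    p=cv2.undistortPoints(np.array(uv,float).reshape(-1,1,2),K,np.array(f['D'],float)).reshape(-1,2)
    d=np.c_[p[:,0],-p[:,1],-np.ones(len(p))]@rotm(f['rotation']).T; c=np.array(f['xyz'])
    return c+d*((z-c[2])/d[:,2])[:,None]
def w2px(f,P):
    K=np.array([[f['fx'],0,f['cx']],[0,f['fy'],f['cy']],[0,0,1.]])
    q=(np.atleast_2d(P)-np.array(f['xyz']))@rotm(f['rotation']); q=q*[1,-1,-1]
    return cv2.projectPoints(q,np.zeros(3),np.zeros(3),K,np.array(f['D'],float))[0].reshape(-1,2)
E
python3 - <<'E'
from h import *
s=manip.get_obs(); print(s)
for n in ['top','side']:
    f=shot(n,n+'1.png'); print({k:v for k,v in f.items() if k!='frame'})
E
```

```text
{'clock': 0.0, 'joint_positions': array([ 1.20586386e+00,  3.59493385e-01,  1.51144489e+00, -2.53616697e-05,
        1.27248863e+00, -1.15112068e-01]), 'qvel': array([ 8.80572237e-04, -1.59488502e-03,  4.08595561e-04,  4.67858225e-05,
       -2.09573442e-04,  1.14904879e-03]), 'effort': array([-1.13387996e-04, -5.27611434e+01, -2.78616089e+01, -1.93878782e-04,
        1.32086955e-02,  8.93031057e-06]), 'ee_pos': array([0.1481159 , 0.58072604, 0.23045576]), 'tool_rot': array([-3.91334112e-01, -3.11670699e+00,  2.80733184e-03]), 'ft_force': array([ 0.74128056,  0.24350887, -0.06895561]), 'moment': array([-0.02639361, -0.06360788,  0.04286756]), 'grip_force': 0.0, 'opening': 1.0007016638597181}
{'fx': 413.76313004092515, 'fy': 413.76313004092515, 'cx': 281.77227302380095, 'cy': 211.5290796830543, 'D': array([0.00958772, 0.        , 0.        , 0.        , 0.        ]), 'xyz': array([0.44637642, 0.03744684, 0.97434466]), 'rotation': array([ 0.10087125, -0.11767752, -1.58182544])}
{'fx': 543.3800500052522, 'fy': 543.3800500052522, 'cx': 273.49671478869243, 'cy': 211.93128365868498, 'D': array([0.01088086, 0.        , 0.        , 0.        , 0.        ]), 'xyz': array([ 0.42693923, -0.66746257,  0.87354501]), 'rotation': array([ 0.72671903, -0.08143687, -0.16983235])}
```

View pics/top1.png

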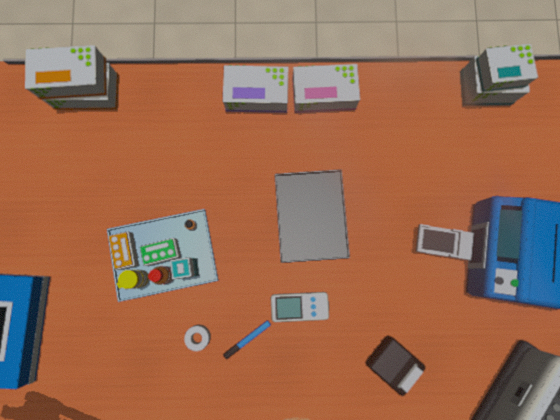

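View pics/side1.png

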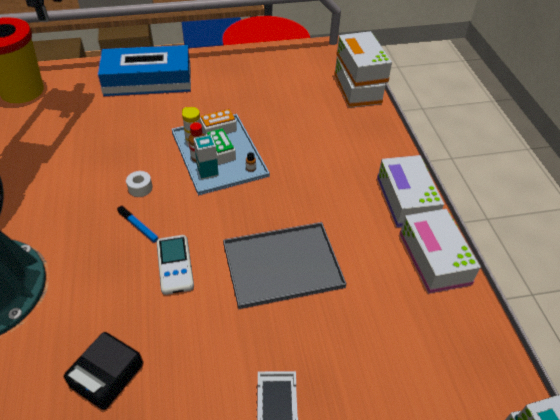

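The top view shows the row: canister (127,279), bottle (156,275) and carton (182,268). The green cartridge is at (159,251), orange at (121,250), the vial at (190,225), the steel tray at (312,216) and the pocket at (438,241). I'll enlarge the key areas to get more accurate pixels.

Run:
```python
from h import *
i=cv2.imread('pics/top1.png')
a=cv2.resize(i[204:304,102:227],None,fx=6,fy=6,interpolation=cv2.INTER_CUBIC); cv2.imwrite('pics/c1.png',a)
b=cv2.resize(i[165:270,272:352],None,fx=4,fy=4,interpolation=cv2.INTER_CUBIC)
c=cv2.resize(i[210:270,410:490],None,fx=6,fy=6,interpolation=cv2.INTER_CUBIC)
o=np.zeros((420,800,3),np.uint8);o[:420,:320]=b;o[:360,320:800]=c;cv2.imwrite('pics/c2.png',o)
```

```text
(no output)
```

View pics/c1.png

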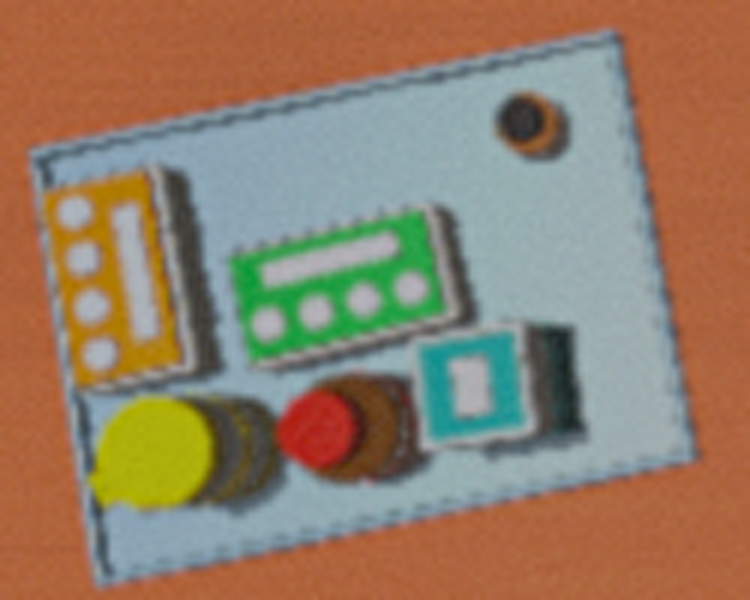

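View pics/c2.png

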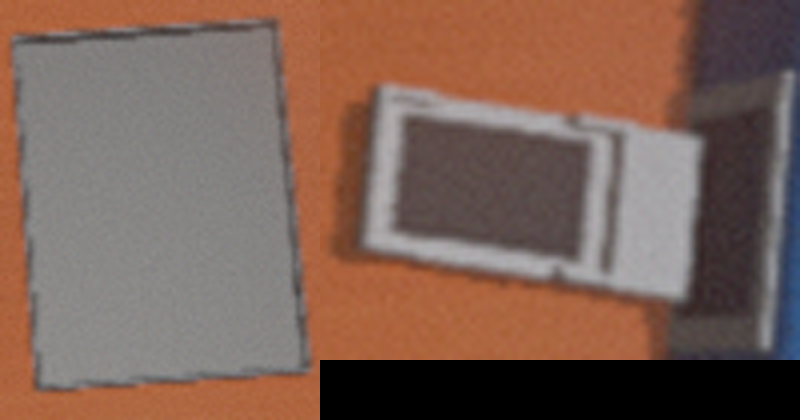

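```bash
cat > m.py <<'E'
from h import *
f=load('top1.png')
def c(u,s,o): return (np.array(u,float)+.5)/s-.5+np.array(o)
def go(n,u,z,s=6,o=(102,204)):
    P=px2w(f,c(u,s,o),z); print(n,P[:,:2].round(4).tolist(), P[:,:2].mean(0).round(4)); return P
go('tray',[(32,150),(615,32),(697,460),(100,585)],.013)
go('can',[(156,452)],.094);go('bot',[(318,428)],.099);go('car',[(471,386)],.096)
P=go('grn',[(232,255),(432,207),(455,318),(250,365)],.044)
go('vial',[(521,118)],.048)
go('org',[(43,192),(157,167),(190,370),(75,390)],.044)
go('steel',[(12,40),(275,22),(308,370),(38,388)],.015,4,(272,165))
go('drawer',[(405-320,115),(590-320,137),(580-320,262),(392-320,235)],.034,6,(410,210))
go('drawer outer',[(378-320,85),(704-320,135),(690-320,300),(362-320,250)],.043,6,(410,210))
E
python3 m.py
```

```text
tray [[0.5461, 0.4323], [0.5893, 0.2081], [0.4238, 0.175], [0.3808, 0.3994]] [0.485  0.3037]
can [[0.4314, 0.3514]] [0.4314 0.3514]
bot [[0.4389, 0.2941]] [0.4389 0.2941]
car [[0.4525, 0.2421]] [0.4525 0.2421]
grn [[0.5026, 0.3439], [0.5194, 0.2701], [0.478, 0.2607], [0.4618, 0.3359]] [0.4905 0.3026]
vial [[0.552, 0.2366]] [0.552  0.2366]
org [[0.5271, 0.4148], [0.5358, 0.3728], [0.4603, 0.3579], [0.4536, 0.3998]] [0.4942 0.3863]
steel [[0.6689, 0.0419], [0.678, -0.1145], [0.4721, -0.1266], [0.464, 0.0294]] [ 0.5708 -0.0425]
drawer [[0.5337, -0.2976], [0.5244, -0.3676], [0.4771, -0.3604], [0.4882, -0.2899]] [ 0.5059 -0.3289]
drawer outer [[0.5444, -0.2849], [0.5238, -0.4068], [0.4622, -0.3966], [0.4824, -0.2751]] [ 0.5032 -0.3409]
```

Emit:
{"op": "apply_moves", "data": {
  "moves": [
    {"hand": 1, "slide": [1.9, -2.1, 0], "rot": [0, 0, -4]},
    {"hand": 1, "slide": [1.9, -2.1, 0], "rot": [0, 0, -4]},
    {"hand": 1, "slide": [1.9, -2.1, 0], "rot": [0, 0, -4]},
    {"hand": 1, "slide": [1.9, -2.1, 0], "rot": [0, 0, -4]},
    {"hand": 1, "slide": [1.9, -2.1, 0], "rot": [0, 0, -4]},
    {"hand": 1, "slide": [1.9, -2.1, 0], "rot": [0, 0, -4]},
    {"hand": 1, "slide": [1.9, -2.1, 0], "rot": [0, 0, -4]},
    {"hand": 1, "slide": [1.9, -2.1, 0], "rot": [0, 0, -4]}
  ]
}}

```text
clock: 0.77
ee_pos: [0.3008, 0.412, 0.231]
tool_rot: [-1.24, -2.886, 0.001]
ft_force: [1.0, 0.5, 0.1]
opening: 0.998
grip_force: 0.0
```

Emit:
{"op": "apply_moves", "data": {
  "moves": [
    {"hand": 1, "slide": [1.9, -2.1, 0], "rot": [0, 0, -4]},
    {"hand": 1, "slide": [1.9, -2.1, 0], "rot": [0, 0, -4]},
    {"hand": 1, "slide": [1.9, -2.1, 0], "rot": [0, 0, -4]},
    {"hand": 1, "slide": [1.9, -2.1, 0], "rot": [0, 0, -4]},
    {"hand": 1, "slide": [1.9, -2.1, 0], "rot": [0, 0, -4]},
    {"hand": 1, "slide": [1.9, -2.1, 0], "rot": [0, 0, -4]},
    {"hand": 1, "slide": [1.9, -2.1, 0], "rot": [0, 0, -4.7]},
    {"hand": 1, "slide": [0, 0, 0], "rot": [0, 0, 0]}
  ]
}}

```text
clock: 1.43
ee_pos: [0.4365, 0.2632, 0.2311]
tool_rot: [1.92, 2.484, -0.0]
ft_force: [1.5, 0.8, 0.2]
opening: 1.001
grip_force: 0.0
```

Run:
```python
from h import *
s=manip.get_obs(); print(s['clock'],s['ee_pos'],s['tool_rot'],s['joint_positions'],rotm(s['tool_rot']).round(3).tolist())
f=shot('wrist','w1.png')
print(f['xyz'],rotm(f['rotation']).round(2))
```

```text
1.4333 [0.43645556 0.26322979 0.23112598] [ 1.91990629e+00  2.48364813e+00 -4.63022977e-04] [ 0.40876021  0.22876228  1.70230951 -0.00239617  1.20962254  0.15495164] [[-0.252, 0.968, 0.002], [0.968, 0.252, -0.002], [-0.002, 0.001, -1.0]]
[0.41824043 0.33196505 0.37282417] [[ 0.97 -0.24 -0.07]
 [ 0.25  0.93  0.27]
 [ 0.   -0.28  0.96]]
```

View pics/w1.png

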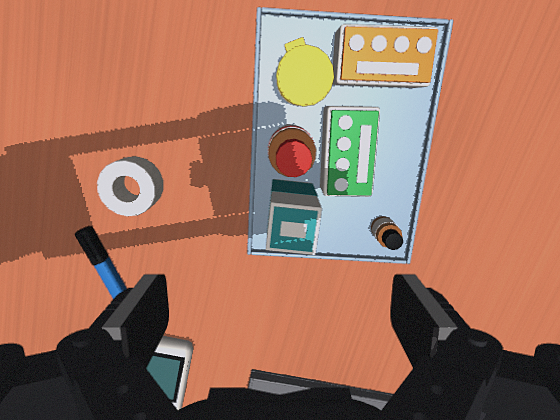

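```bash
cat > ov.py <<'E'
from h import *
f=load('w1.png'); i=f['frame'][:,:,::-1].copy()
z=3; i=cv2.resize(i[5:205+65,240:460],None,fx=z,fy=z,interpolation=cv2.INTER_CUBIC); o=(240,5)
def poly(P,col): 
    q=((w2px(f,P)-o+.5)*z-.5); cv2.polylines(i,[np.round(q*8).astype(int)],True,col,1,shift=3)
t=np.linspace(0,2*np.pi,40)[:-1]; circ=lambda x,y,zz,r:np.c_[x+r*np.cos(t),y+r*np.sin(t),t*0+zz]
def box(x,y,zz,a,b,yaw): 
    p=np.array([[a,b],[-a,b],[-a,-b],[a,-b]])/2; c,s=np.cos(np.radians(yaw)),np.sin(np.radians(yaw))
    return np.c_[p@np.array([[c,s],[-s,c]])+[x,y],np.full(4,zz)]
K=(255,0,255)
poly(circ(.4314,.3514,.094,.0205),K);poly(circ(.4314,.3514,.004,.02),K)
poly(circ(.4389,.2941,.099,.0135),K);poly(circ(.4389,.2941,.004,.02),K)
poly(box(.4525,.2421,.096,.04,.04,11.5),K);poly(box(.4525,.2421,.004,.04,.04,11.5),K)
poly(box(.4905,.3026,.044,.046,.08,12),K)
poly(circ(.552,.2366,.048,.009),K)
poly(box(.485,.3037,.013,.17,.23,11),K)
cv2.imwrite('pics/ov1.png',i[:600,:800]); print(i.shape)
E
python3 ov.py
```

```text
(795, 660, 3)
```

View pics/ov1.png

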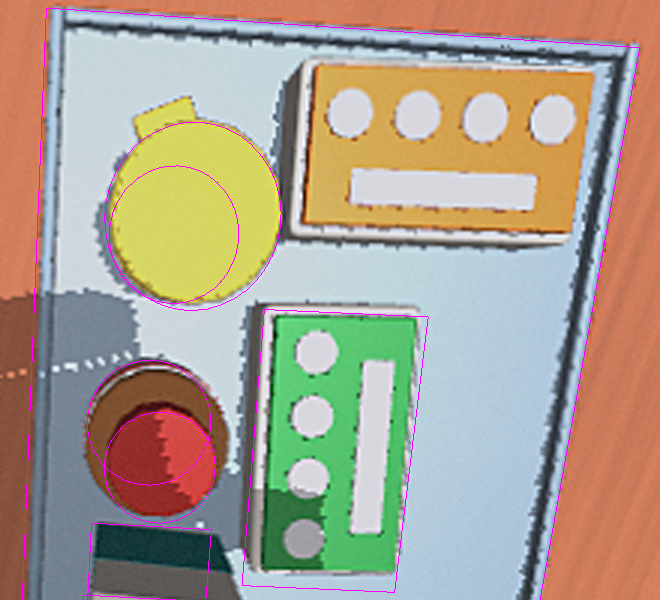

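The outlines fit the picture to within about 2 mm: canister lid at (195,212), cap at (160,462) and green top at (337,443) in the crop. Next is the carton.

Emit:
{"op": "apply_moves", "data": {
  "moves": [
    {"hand": 1, "slide": [1.6, -2.2, 0], "rot": [0, 0, -3.5]},
    {"hand": 1, "slide": [0, 0, -2.5], "rot": [0, 0, 0]},
    {"hand": 1, "slide": [0, 0, -2.5], "rot": [0, 0, 0]},
    {"hand": 1, "slide": [0, 0, -2.5], "rot": [0, 0, 0]},
    {"hand": 1, "slide": [0, 0, -2], "rot": [0, 0, 0]},
    {"hand": 1, "slide": [0, 0, 0], "rot": [0, 0, 0]},
    {"hand": 1, "slide": [0, 0, 0], "rot": [0, 0, 0]}
  ]
}}

```text
clock: 2.07
ee_pos: [0.4477, 0.2446, 0.1355]
tool_rot: [-1.985, -2.432, 0.004]
ft_force: [0.1, -0.9, 0.3]
opening: 1.002
grip_force: 0.0
```

Emit:
{"op": "apply_moves", "data": {
  "moves": [
    {"hand": 1, "slide": [0.45, -0.35, 0], "rot": [0, 0, 0]},
    {"hand": 1, "slide": [0, 0, -2.1], "rot": [0, 0, 0]},
    {"hand": 1, "slide": [0, 0, -2.1], "rot": [0, 0, 0]},
    {"hand": 1, "slide": [0, 0, -2.1], "rot": [0, 0, 0]},
    {"hand": 1, "slide": [0, 0, -1.9], "rot": [0, 0, 0]},
    {"hand": 1, "slide": [0, 0, 0], "rot": [0, 0, 0]},
    {"hand": 0.3, "slide": [0, 0, 0], "rot": [0, 0, 0]},
    {"hand": 0.3, "slide": [0, 0, 0], "rot": [0, 0, 0]}
  ]
}}

```text
clock: 2.73
ee_pos: [0.4553, 0.2414, 0.0559]
tool_rot: [1.987, 2.432, 0.004]
ft_force: [-0.0, -0.5, 0.4]
opening: 0.75
grip_force: 0.0
```

Emit:
{"op": "apply_moves", "data": {
  "moves": [
    {"hand": 0.3, "slide": [0, 0, 0], "rot": [0, 0, 0]},
    {"hand": 0.3, "slide": [0, 0, 0], "rot": [0, 0, 0]},
    {"hand": 0.3, "slide": [0, 0, 0], "rot": [0, 0, 0]},
    {"hand": 0.3, "slide": [0, 0, 0], "rot": [0, 0, 0]},
    {"hand": 0.3, "slide": [0, 0, 0], "rot": [0, 0, 0]},
    {"hand": 0.3, "slide": [0, 0, 0], "rot": [0, 0, 0]}
  ]
}}

```text
clock: 3.23
ee_pos: [0.4551, 0.2414, 0.0559]
tool_rot: [1.987, 2.432, 0.004]
ft_force: [-0.1, -0.3, 7.0]
opening: 0.461
grip_force: 60.3
```

Emit:
{"op": "apply_moves", "data": {
  "moves": [
    {"hand": 0.3, "slide": [0, 0, 1], "rot": [0, 0, 0]},
    {"hand": 0.3, "slide": [0, 0, 2], "rot": [0, 0, 0]},
    {"hand": 0.3, "slide": [0, 0, 2.5], "rot": [0, 0, 0]},
    {"hand": 0.3, "slide": [0.3, -0.7, 2], "rot": [0, 0, 0]},
    {"hand": 0.3, "slide": [0.7, -2, 0.5], "rot": [0, 0, 0]},
    {"hand": 0.3, "slide": [1, -2.8, 0], "rot": [0, 0, 0]},
    {"hand": 0.3, "slide": [1, -2.8, 0], "rot": [0, 0, 0]},
    {"hand": 0.3, "slide": [1, -2.8, 0], "rot": [0, 0, 0]}
  ]
}}

```text
clock: 3.9
ee_pos: [0.4943, 0.129, 0.1358]
tool_rot: [1.986, 2.433, 0.002]
ft_force: [0.1, -0.2, -1.4]
opening: 0.465
grip_force: 60.2
```

Emit:
{"op": "apply_moves", "data": {
  "moves": [
    {"hand": 0.3, "slide": [1, -2.8, 0], "rot": [0, 0, 0]},
    {"hand": 0.3, "slide": [1, -2.8, 0], "rot": [0, 0, 0]},
    {"hand": 0.3, "slide": [1, -2.8, 0], "rot": [0, 0, 0]},
    {"hand": 0.3, "slide": [1, -2.8, 0], "rot": [0, 0, 0]},
    {"hand": 0.3, "slide": [1, -2.8, 0], "rot": [0, 0, 0]},
    {"hand": 0.3, "slide": [1, -2.8, 0], "rot": [0, 0, 0]},
    {"hand": 0.3, "slide": [1, -2.8, 0], "rot": [0, 0, 0]},
    {"hand": 0.3, "slide": [0.6, -1.8, 0], "rot": [0, 0, 0]}
  ]
}}

```text
clock: 4.57
ee_pos: [0.5711, -0.087, 0.1356]
tool_rot: [1.988, 2.43, 0.0]
ft_force: [-0.2, 1.4, -0.6]
opening: 0.46
grip_force: 60.2
```

Emit:
{"op": "apply_moves", "data": {
  "moves": [
    {"hand": 0.3, "slide": [0.2, -0.9, 0], "rot": [0, 0, 0]},
    {"hand": 0.3, "slide": [0, 0, -1], "rot": [0, 0, 0]},
    {"hand": 0.3, "slide": [0, 0, 0], "rot": [0, 0, 0]},
    {"hand": 0.3, "slide": [0, 0, 0], "rot": [0, 0, 0]},
    {"hand": 0.3, "slide": [0, 0, 0], "rot": [0, 0, 0]}
  ]
}}

```text
clock: 4.98
ee_pos: [0.5708, -0.0916, 0.1239]
tool_rot: [-1.985, -2.432, 0.001]
ft_force: [0.3, 0.2, -0.6]
opening: 0.461
grip_force: 60.2
```

Run:
```python
from h import *
s=manip.get_obs(); print(s['clock'],s['ee_pos'],s['tool_rot'],s['qvel'].round(3))
f=shot('wrist','w2.png')
```

```text
4.9833 [ 0.5708088  -0.09159583  0.12393385] [-1.98530007e+00 -2.43246551e+00  6.92010653e-04] [ 0.001 -0.003 -0.011 -0.002 -0.004 -0.003]
```

View pics/w2.png

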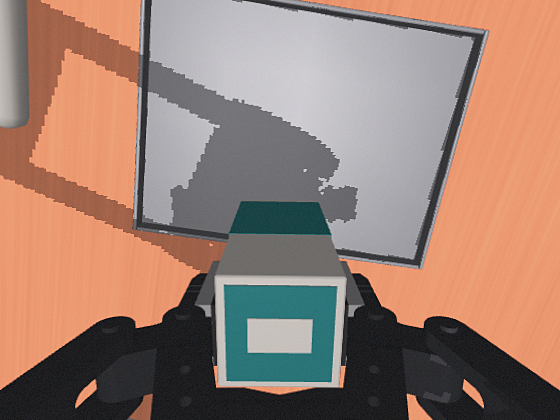

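Run:
```python
from h import *
f=load('w2.png')
print(px2w(f,[(135,229),(420,268),(487,31)],.015)[:,:2].round(4))
```

```text
[[ 0.4747 -0.1267]
 [ 0.6794 -0.1148]
 [ 0.6707  0.0422]]
```

Emit:
{"op": "apply_moves", "data": {
  "moves": [
    {"hand": 0.3, "slide": [0.2, -0.2, -1], "rot": [0, 0, 0]},
    {"hand": 0.3, "slide": [0, 0, -2], "rot": [0, 0, 0]},
    {"hand": 0.3, "slide": [0, 0, -2], "rot": [0, 0, 0]},
    {"hand": 0.3, "slide": [0, 0, -1.2], "rot": [0, 0, 0]},
    {"hand": 0.3, "slide": [0, 0, -0.4], "rot": [0, 0, 0]},
    {"hand": 0.3, "slide": [0, 0, -0.2], "rot": [0, 0, 0]},
    {"hand": 0.3, "slide": [0, 0, 0], "rot": [0, 0, 0]},
    {"hand": 0.3, "slide": [0, 0, 0], "rot": [0, 0, 0]}
  ]
}}

```text
clock: 5.7
ee_pos: [0.5745, -0.0952, 0.0569]
tool_rot: [1.987, 2.432, 0.001]
ft_force: [0.9, 0.1, -1.0]
opening: 0.464
grip_force: 60.2
```

Emit:
{"op": "apply_moves", "data": {
  "moves": [
    {"hand": 0.3, "slide": [0, 0, -0.15], "rot": [0, 0, 0]},
    {"hand": 0.3, "slide": [0, 0, 0], "rot": [0, 0, 0]},
    {"hand": 0.75, "slide": [0, 0, 0], "rot": [0, 0, 0]},
    {"hand": 0.75, "slide": [0, 0, 0], "rot": [0, 0, 0]},
    {"hand": 0.75, "slide": [0, 0, 0], "rot": [0, 0, 0]},
    {"hand": 0.75, "slide": [0, 0, 0], "rot": [0, 0, 0]},
    {"hand": 0.75, "slide": [0, 0, 1.5], "rot": [0, 0, 0]},
    {"hand": 0.75, "slide": [0, 0, 3], "rot": [0, 0, 0]}
  ]
}}

```text
clock: 6.37
ee_pos: [0.5709, -0.0944, 0.0971]
tool_rot: [-1.984, -2.427, 0.005]
ft_force: [0.6, -0.5, 0.2]
opening: 0.75
grip_force: 0.0
```

Emit:
{"op": "apply_moves", "data": {
  "moves": [
    {"hand": 0.75, "slide": [0, 0, 3], "rot": [0, 0, 0]},
    {"hand": 0.75, "slide": [0, 0, 2], "rot": [0, 0, 0]},
    {"hand": 0.75, "slide": [-1, 2.9, 0], "rot": [0, 0, 0]},
    {"hand": 0.75, "slide": [-1, 2.9, 0], "rot": [0, 0, 0]},
    {"hand": 0.75, "slide": [-1, 2.9, 0], "rot": [0, 0, 0]},
    {"hand": 0.75, "slide": [-1, 2.9, 0], "rot": [0, 0, 0]},
    {"hand": 0.75, "slide": [-1, 2.9, 0], "rot": [0, 0, 0]},
    {"hand": 0.75, "slide": [-1, 2.9, 0], "rot": [0, 0, 0]}
  ]
}}

```text
clock: 7.03
ee_pos: [0.5132, 0.08, 0.15]
tool_rot: [1.988, 2.432, 0.0]
ft_force: [-0.3, 1.1, 0.6]
opening: 0.748
grip_force: 0.0
```

Emit:
{"op": "apply_moves", "data": {
  "moves": [
    {"hand": 0.75, "slide": [-1, 2.9, 0], "rot": [0, 0, 0]},
    {"hand": 0.75, "slide": [-1, 2.9, 0], "rot": [0, 0, 0]},
    {"hand": 0.75, "slide": [-1, 2.9, 0], "rot": [0, 0, 0]},
    {"hand": 0.75, "slide": [-1, 2.9, 0], "rot": [0, 0, 0]},
    {"hand": 0.75, "slide": [-1, 2.9, 0], "rot": [0, 0, 0]},
    {"hand": 0.75, "slide": [-1, 2.9, 0], "rot": [0, 0, 0]},
    {"hand": 0.75, "slide": [-1, 2.9, 0], "rot": [0, 0, 0]},
    {"hand": 0.75, "slide": [0, 0, 0], "rot": [0, 0, 0]}
  ]
}}

```text
clock: 7.7
ee_pos: [0.4422, 0.2861, 0.15]
tool_rot: [-1.983, -2.434, -0.003]
ft_force: [0.1, -0.0, -0.6]
opening: 0.751
grip_force: 0.0
```

Emit:
{"op": "apply_moves", "data": {
  "moves": [
    {"hand": 0.75, "slide": [0, 0, 0], "rot": [0, 0, 0]},
    {"hand": 0.75, "slide": [0, 0, 0], "rot": [0, 0, 0]}
  ]
}}

```text
clock: 7.87
ee_pos: [0.4438, 0.2816, 0.1498]
tool_rot: [1.987, 2.433, -0.001]
ft_force: [0.1, 0.4, 1.1]
opening: 0.754
grip_force: 0.0
```

Emit:
{"op": "apply_moves", "data": {
  "moves": [
    {"hand": 0.75, "slide": [-0.45, 1.25, 0], "rot": [0, 0, 0]},
    {"hand": 0.75, "slide": [0, 0, -2], "rot": [0, 0, 0]},
    {"hand": 0.75, "slide": [0, 0, -2], "rot": [0, 0, 0]},
    {"hand": 0.75, "slide": [0, 0, -2], "rot": [0, 0, 0]},
    {"hand": 0.75, "slide": [0, 0, -1.8], "rot": [0, 0, 0]},
    {"hand": 0.75, "slide": [0, 0, 0], "rot": [0, 0, 0]},
    {"hand": 0.75, "slide": [0, 0, 0], "rot": [0, 0, 0]},
    {"hand": 0.75, "slide": [0, 0, 0], "rot": [0, 0, 0]}
  ]
}}

```text
clock: 8.53
ee_pos: [0.4402, 0.2938, 0.0725]
tool_rot: [1.989, 2.431, 0.001]
ft_force: [0.1, -0.2, 0.4]
opening: 0.752
grip_force: 0.0
```

Run:
```python
from h import *
f=shot('wrist','w3.png')
g=shot('side','s3.png')
a=f['frame'][:,:,::-1]; b=cv2.resize(g['frame'][80:320,150:350,::-1],(350,420))
cv2.imwrite('pics/v3.png',np.hstack([a[:,80:520],b]))
```

```text
(no output)
```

View pics/v3.png

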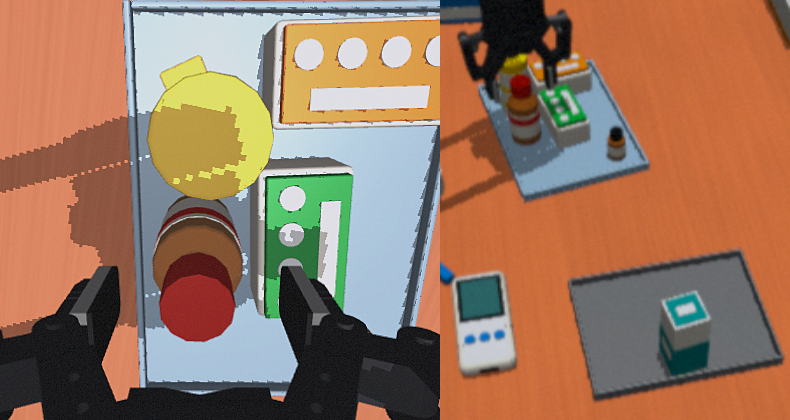

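The carton stands in the steel tray at (685,330). The red cap at (197,305) is centred between the fingers, so I close on it.

Emit:
{"op": "apply_moves", "data": {
  "moves": [
    {"hand": 0.15, "slide": [0, 0, 0], "rot": [0, 0, 0]},
    {"hand": 0.15, "slide": [0, 0, 0], "rot": [0, 0, 0]},
    {"hand": 0.15, "slide": [0, 0, 0], "rot": [0, 0, 0]},
    {"hand": 0.15, "slide": [0, 0, 0], "rot": [0, 0, 0]},
    {"hand": 0.15, "slide": [0, 0, 0], "rot": [0, 0, 0]},
    {"hand": 0.15, "slide": [0, 0, 0], "rot": [0, 0, 0]},
    {"hand": 0.15, "slide": [0, 0, 0], "rot": [0, 0, 0]}
  ]
}}

```text
clock: 9.22
ee_pos: [0.4395, 0.2946, 0.0726]
tool_rot: [1.987, 2.433, 0.001]
ft_force: [-0.8, -0.8, 5.8]
opening: 0.296
grip_force: 56.5
```

Emit:
{"op": "apply_moves", "data": {
  "moves": [
    {"hand": 0.15, "slide": [0, 0, 1], "rot": [0, 0, 0]},
    {"hand": 0.15, "slide": [0, 0, 2], "rot": [0, 0, 0]},
    {"hand": 0.15, "slide": [0, 0, 2.5], "rot": [0, 0, 0]},
    {"hand": 0.15, "slide": [0.3, -0.8, 1.5], "rot": [0, 0, 0]},
    {"hand": 0.15, "slide": [0.8, -2, 0], "rot": [0, 0, 0]},
    {"hand": 0.15, "slide": [1.1, -2.8, 0], "rot": [0, 0, 0]},
    {"hand": 0.15, "slide": [1.1, -2.8, 0], "rot": [0, 0, 0]},
    {"hand": 0.15, "slide": [1.1, -2.8, 0], "rot": [0, 0, 0]}
  ]
}}

```text
clock: 9.88
ee_pos: [0.4835, 0.1815, 0.1426]
tool_rot: [1.986, 2.434, 0.001]
ft_force: [-0.2, -0.3, -1.5]
opening: 0.292
grip_force: 56.8
```

Emit:
{"op": "apply_moves", "data": {
  "moves": [
    {"hand": 0.15, "slide": [1.1, -2.8, 0], "rot": [0, 0, 0]},
    {"hand": 0.15, "slide": [1.1, -2.8, 0], "rot": [0, 0, 0]},
    {"hand": 0.15, "slide": [1.1, -2.8, 0], "rot": [0, 0, 0]},
    {"hand": 0.15, "slide": [1.1, -2.8, 0], "rot": [0, 0, 0]},
    {"hand": 0.15, "slide": [1.1, -2.8, 0], "rot": [0, 0, 0]},
    {"hand": 0.15, "slide": [1.1, -2.8, 0], "rot": [0, 0, 0]},
    {"hand": 0.15, "slide": [1.1, -2.8, 0], "rot": [0, 0, 0]},
    {"hand": 0.15, "slide": [0.7, -2, 0], "rot": [0, 0, 0]}
  ]
}}

```text
clock: 10.55
ee_pos: [0.5685, -0.0361, 0.1425]
tool_rot: [1.988, 2.431, 0.0]
ft_force: [0.4, 0.2, -1.9]
opening: 0.297
grip_force: 56.8
```

Emit:
{"op": "apply_moves", "data": {
  "moves": [
    {"hand": 0.15, "slide": [0.4, -0.9, 0], "rot": [0, 0, 0]},
    {"hand": 0.15, "slide": [0, 0, -1], "rot": [0, 0, 0]},
    {"hand": 0.15, "slide": [0, 0, 0], "rot": [0, 0, 0]},
    {"hand": 0.15, "slide": [0, 0, 0], "rot": [0, 0, 0]},
    {"hand": 0.15, "slide": [0, 0, 0], "rot": [0, 0, 0]}
  ]
}}

```text
clock: 10.97
ee_pos: [0.5702, -0.0411, 0.1313]
tool_rot: [-1.985, -2.432, 0.001]
ft_force: [0.0, 0.1, -1.1]
opening: 0.298
grip_force: 56.8
```

Emit:
{"op": "apply_moves", "data": {
  "moves": [
    {"hand": 0.15, "slide": [0, 0, -2], "rot": [0, 0, 0]},
    {"hand": 0.15, "slide": [0, 0, -2], "rot": [0, 0, 0]},
    {"hand": 0.15, "slide": [0, 0, -1.2], "rot": [0, 0, 0]},
    {"hand": 0.15, "slide": [0, 0, -0.5], "rot": [0, 0, 0]},
    {"hand": 0.15, "slide": [0, 0, 0], "rot": [0, 0, 0]},
    {"hand": 0.15, "slide": [0, 0, 0], "rot": [0, 0, 0]},
    {"hand": 0.15, "slide": [0, 0, 0], "rot": [0, 0, 0]}
  ]
}}

```text
clock: 11.55
ee_pos: [0.5721, -0.0424, 0.0757]
tool_rot: [1.986, 2.432, 0.001]
ft_force: [0.7, 0.8, -0.9]
opening: 0.293
grip_force: 56.9
```

Emit:
{"op": "apply_moves", "data": {
  "moves": [
    {"hand": 0.15, "slide": [0, 0, -0.25], "rot": [0, 0, 0]},
    {"hand": 0.15, "slide": [0, 0, -0.15], "rot": [0, 0, 0]},
    {"hand": 0.15, "slide": [0, 0, 0], "rot": [0, 0, 0]},
    {"hand": 0.75, "slide": [0, 0, 0], "rot": [0, 0, 0]},
    {"hand": 0.75, "slide": [0, 0, 0], "rot": [0, 0, 0]},
    {"hand": 0.75, "slide": [0, 0, 0], "rot": [0, 0, 0]},
    {"hand": 0.75, "slide": [0, 0, 0], "rot": [0, 0, 0]},
    {"hand": 0.75, "slide": [0, 0, 0], "rot": [0, 0, 0]}
  ]
}}

```text
clock: 12.22
ee_pos: [0.5713, -0.0427, 0.0707]
tool_rot: [-1.988, -2.432, 0.0]
ft_force: [-0.6, -0.0, -0.2]
opening: 0.751
grip_force: 0.0
```

Emit:
{"op": "apply_moves", "data": {
  "moves": [
    {"hand": 0.75, "slide": [0, 0, 1.5], "rot": [0, 0, 0]},
    {"hand": 0.75, "slide": [0, 0, 3], "rot": [0, 0, 0]},
    {"hand": 0.75, "slide": [0, 0, 3], "rot": [0, 0, 0]},
    {"hand": 0.75, "slide": [-1, 2.8, 0.5], "rot": [0, 0, 0]},
    {"hand": 0.75, "slide": [-1, 2.8, 0], "rot": [0, 0, 0]},
    {"hand": 0.75, "slide": [-1, 2.8, 0], "rot": [0, 0, 0]},
    {"hand": 0.75, "slide": [-1, 2.8, 0], "rot": [0, 0, 0]},
    {"hand": 0.75, "slide": [-1, 2.8, 0], "rot": [0, 0, 0]}
  ]
}}

```text
clock: 12.88
ee_pos: [0.5207, 0.0984, 0.1509]
tool_rot: [1.989, 2.432, 0.0]
ft_force: [1.3, 0.4, 0.6]
opening: 0.748
grip_force: 0.0
```

Emit:
{"op": "apply_moves", "data": {
  "moves": [
    {"hand": 0.75, "slide": [-1, 2.8, 0], "rot": [0, 0, 0]},
    {"hand": 0.75, "slide": [-1, 2.8, 0], "rot": [0, 0, 0]},
    {"hand": 0.75, "slide": [-1, 2.8, 0], "rot": [0, 0, 0]},
    {"hand": 0.75, "slide": [-1, 2.8, 0], "rot": [0, 0, 0]},
    {"hand": 0.75, "slide": [-1, 2.8, 0], "rot": [0, 0, 0]},
    {"hand": 0.75, "slide": [-1, 2.8, 0], "rot": [0, 0, 0]},
    {"hand": 0.75, "slide": [-1, 2.8, 0], "rot": [0, 0, 0]},
    {"hand": 0.75, "slide": [-1, 2.8, 0], "rot": [0, 0, 0]}
  ]
}}

```text
clock: 13.55
ee_pos: [0.4406, 0.3226, 0.1508]
tool_rot: [-1.988, -2.433, 0.0]
ft_force: [0.5, 0.3, -0.4]
opening: 0.751
grip_force: 0.0
```

Emit:
{"op": "apply_moves", "data": {
  "moves": [
    {"hand": 0.75, "slide": [-1, 2.8, 0], "rot": [0, 0, 0]},
    {"hand": 0.75, "slide": [0, 0, 0], "rot": [0, 0, 0]},
    {"hand": 0.75, "slide": [0, 0, 0], "rot": [0, 0, 0]},
    {"hand": 0.75, "slide": [0, 0, 0], "rot": [0, 0, 0]}
  ]
}}

```text
clock: 13.88
ee_pos: [0.4312, 0.349, 0.1506]
tool_rot: [1.987, 2.433, -0.001]
ft_force: [0.2, 0.4, -0.5]
opening: 0.748
grip_force: 0.0
```

Emit:
{"op": "apply_moves", "data": {
  "moves": [
    {"hand": 0.85, "slide": [0.05, 0.2, 0], "rot": [0, 0, 0]},
    {"hand": 0.85, "slide": [0, 0, -2.5], "rot": [0, 0, 0]},
    {"hand": 0.85, "slide": [0, 0, -2.5], "rot": [0, 0, 0]},
    {"hand": 0.85, "slide": [0, 0, -2.5], "rot": [0, 0, 0]},
    {"hand": 0.85, "slide": [0, 0, -1.8], "rot": [0, 0, 0]},
    {"hand": 0.85, "slide": [0, 0, 0], "rot": [0, 0, 0]},
    {"hand": 0.85, "slide": [0, 0, 0], "rot": [0, 0, 0]},
    {"hand": 0.85, "slide": [0, 0, 0], "rot": [0, 0, 0]}
  ]
}}

```text
clock: 14.55
ee_pos: [0.4328, 0.3512, 0.0587]
tool_rot: [1.989, 2.431, 0.002]
ft_force: [0.7, -0.5, 0.1]
opening: 0.849
grip_force: 0.0
```

Emit:
{"op": "apply_moves", "data": {
  "moves": [
    {"hand": 0.3, "slide": [0, 0, 0], "rot": [0, 0, 0]},
    {"hand": 0.3, "slide": [0, 0, 0], "rot": [0, 0, 0]},
    {"hand": 0.3, "slide": [0, 0, 0], "rot": [0, 0, 0]},
    {"hand": 0.3, "slide": [0, 0, 0], "rot": [0, 0, 0]},
    {"hand": 0.3, "slide": [0, 0, 0], "rot": [0, 0, 0]},
    {"hand": 0.3, "slide": [0, 0, 0], "rot": [0, 0, 0]},
    {"hand": 0.3, "slide": [0, 0, 0], "rot": [0, 0, 0]}
  ]
}}

```text
clock: 15.13
ee_pos: [0.4326, 0.3519, 0.0592]
tool_rot: [1.987, 2.432, 0.003]
ft_force: [0.1, -0.0, 5.8]
opening: 0.463
grip_force: 59.5
```

Emit:
{"op": "apply_moves", "data": {
  "moves": [
    {"hand": 0.3, "slide": [0, 0, 1], "rot": [0, 0, 0]},
    {"hand": 0.3, "slide": [0, 0, 2], "rot": [0, 0, 0]},
    {"hand": 0.3, "slide": [0, 0, 2.5], "rot": [0, 0, 0]},
    {"hand": 0.3, "slide": [0.3, -0.8, 1.5], "rot": [0, 0, 0]},
    {"hand": 0.3, "slide": [0.8, -2, 0], "rot": [0, 0, 0]},
    {"hand": 0.3, "slide": [1.1, -2.8, 0], "rot": [0, 0, 0]},
    {"hand": 0.3, "slide": [1.1, -2.8, 0], "rot": [0, 0, 0]},
    {"hand": 0.3, "slide": [1.1, -2.8, 0], "rot": [0, 0, 0]}
  ]
}}

```text
clock: 15.8
ee_pos: [0.4762, 0.2386, 0.129]
tool_rot: [1.986, 2.433, 0.002]
ft_force: [-0.2, 0.2, -0.2]
opening: 0.46
grip_force: 60.4
```

Emit:
{"op": "apply_moves", "data": {
  "moves": [
    {"hand": 0.3, "slide": [1.1, -2.8, 0], "rot": [0, 0, 0]},
    {"hand": 0.3, "slide": [1.1, -2.8, 0], "rot": [0, 0, 0]},
    {"hand": 0.3, "slide": [1.1, -2.8, 0], "rot": [0, 0, 0]},
    {"hand": 0.3, "slide": [1.1, -2.8, 0], "rot": [0, 0, 0]},
    {"hand": 0.3, "slide": [1.1, -2.8, 0], "rot": [0, 0, 0]},
    {"hand": 0.3, "slide": [1.1, -2.8, 0], "rot": [0, 0, 0]},
    {"hand": 0.3, "slide": [1.1, -2.8, 0], "rot": [0, 0, 0]},
    {"hand": 0.3, "slide": [0.7, -2, 0], "rot": [0, 0, 0]}
  ]
}}

```text
clock: 16.47
ee_pos: [0.5612, 0.0209, 0.129]
tool_rot: [1.988, 2.43, 0.001]
ft_force: [0.5, 0.6, -1.2]
opening: 0.459
grip_force: 60.4
```

Emit:
{"op": "apply_moves", "data": {
  "moves": [
    {"hand": 0.3, "slide": [0.6, -1.4, 0], "rot": [0, 0, 0]},
    {"hand": 0.3, "slide": [0, 0, -1], "rot": [0, 0, 0]},
    {"hand": 0.3, "slide": [0, 0, 0], "rot": [0, 0, 0]},
    {"hand": 0.3, "slide": [0, 0, 0], "rot": [0, 0, 0]},
    {"hand": 0.3, "slide": [0, 0, 0], "rot": [0, 0, 0]}
  ]
}}

```text
clock: 16.88
ee_pos: [0.5648, 0.0106, 0.1175]
tool_rot: [-1.986, -2.433, 0.001]
ft_force: [-0.1, 0.7, -0.3]
opening: 0.464
grip_force: 60.4
```

Emit:
{"op": "apply_moves", "data": {
  "moves": [
    {"hand": 0.3, "slide": [0.2, 0, -2], "rot": [0, 0, 0]},
    {"hand": 0.3, "slide": [0, 0, -2], "rot": [0, 0, 0]},
    {"hand": 0.3, "slide": [0, 0, -1.2], "rot": [0, 0, 0]},
    {"hand": 0.3, "slide": [0, 0, -0.5], "rot": [0, 0, 0]},
    {"hand": 0.3, "slide": [0, 0, 0], "rot": [0, 0, 0]},
    {"hand": 0.3, "slide": [0, 0, 0], "rot": [0, 0, 0]},
    {"hand": 0.3, "slide": [0, 0, 0], "rot": [0, 0, 0]}
  ]
}}

```text
clock: 17.47
ee_pos: [0.5685, 0.0097, 0.0617]
tool_rot: [1.986, 2.432, 0.001]
ft_force: [0.5, 0.3, -0.4]
opening: 0.461
grip_force: 60.4
```

Emit:
{"op": "apply_moves", "data": {
  "moves": [
    {"hand": 0.3, "slide": [0, 0, -0.3], "rot": [0, 0, 0]},
    {"hand": 0.3, "slide": [0, 0, 0], "rot": [0, 0, 0]},
    {"hand": 0.3, "slide": [0, 0, 0], "rot": [0, 0, 0]},
    {"hand": 0.85, "slide": [0, 0, 0], "rot": [0, 0, 0]},
    {"hand": 0.85, "slide": [0, 0, 0], "rot": [0, 0, 0]},
    {"hand": 0.85, "slide": [0, 0, 0], "rot": [0, 0, 0]},
    {"hand": 0.85, "slide": [0, 0, 0], "rot": [0, 0, 0]},
    {"hand": 0.85, "slide": [0, 0, 0], "rot": [0, 0, 0]}
  ]
}}

```text
clock: 18.13
ee_pos: [0.5678, 0.0093, 0.0578]
tool_rot: [-1.988, -2.432, 0.0]
ft_force: [0.2, 0.8, -0.5]
opening: 0.846
grip_force: 0.0
```

Emit:
{"op": "apply_moves", "data": {
  "moves": [
    {"hand": 1, "slide": [0, 0, 1.5], "rot": [0, 0, 0]},
    {"hand": 1, "slide": [0, 0, 3], "rot": [0, 0, 0]},
    {"hand": 1, "slide": [0, 0, 3], "rot": [0, 0, 0]},
    {"hand": 1, "slide": [-0.7, 2.65, 2], "rot": [0, 0, 0]},
    {"hand": 1, "slide": [-0.7, 2.65, 0], "rot": [0, 0, 0]},
    {"hand": 1, "slide": [-0.7, 2.65, 0], "rot": [0, 0, 0]},
    {"hand": 1, "slide": [-0.7, 2.65, 0], "rot": [0, 0, 0]},
    {"hand": 1, "slide": [-0.7, 2.65, 0], "rot": [0, 0, 0]}
  ]
}}

```text
clock: 18.8
ee_pos: [0.5323, 0.1429, 0.153]
tool_rot: [1.988, 2.432, 0.0]
ft_force: [-1.2, 1.4, 0.4]
opening: 0.999
grip_force: 0.0
```

Emit:
{"op": "apply_moves", "data": {
  "moves": [
    {"hand": 1, "slide": [-0.7, 2.65, 0], "rot": [0, 0, 0]},
    {"hand": 1, "slide": [-0.7, 2.65, 0], "rot": [0, 0, 0]},
    {"hand": 1, "slide": [-0.7, 2.65, 0], "rot": [0, 0, 0]},
    {"hand": 1, "slide": [-0.7, 2.65, 0], "rot": [0, 0, 0]},
    {"hand": 1, "slide": [-0.7, 2.65, 0], "rot": [0, 0, 0]},
    {"hand": 1, "slide": [0, 0, 0], "rot": [0, 0, 0]},
    {"hand": 1, "slide": [0, 0, 0], "rot": [0, 0, 0]},
    {"hand": 1, "slide": [0, 0, 0], "rot": [0, 0, 0]}
  ]
}}

```text
clock: 19.47
ee_pos: [0.4977, 0.274, 0.1526]
tool_rot: [1.987, 2.433, -0.001]
ft_force: [0.2, -0.1, -0.6]
opening: 0.997
grip_force: 0.0
```

Run:
```python
from h import *
f=shot('wrist','w4.png')
g=shot('side','s4.png')
a=f['frame'][:,:,::-1]; b=cv2.resize(g['frame'][200:320,200:350,::-1],(300,240))
o=np.zeros((420,800,3),np.uint8); o[:,:500]=a[:,30:530]; o[:240,500:]=b
cv2.imwrite('pics/v4.png',o)
```

```text
(no output)
```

View pics/v4.png

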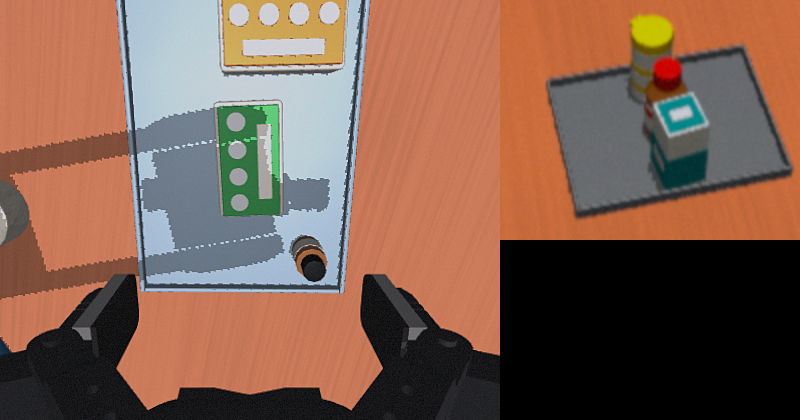

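All three stand in the steel tray. The green top has corners at about (218,107), (280,104), (283,215) and (221,217).

Run:
```python
from h import *
f=load('w4.png')
P=px2w(f,np.array([(217,106),(280,103),(283,215),(221,217)])+[30,0],.044)[:,:2]
print(P.round(4).tolist(),P.mean(0)); d=P[0]-P[3]; e=P[1]-P[2]; print(np.degrees(np.arctan2(-d[0],d[1])),np.degrees(np.arctan2(-e[0],e[1])),np.hypot(*d))
P=px2w(f,np.array([[313+30,268]]),.048); print(P)
```

```text
[[0.4639, 0.3365], [0.503, 0.3464], [0.5218, 0.274], [0.4798, 0.2639]] [0.49211719 0.30520097]
12.355432469142949 14.572700334352005 0.07432282813451623
[[0.5510328  0.24095124 0.048     ]]
```

Emit:
{"op": "apply_moves", "data": {
  "moves": [
    {"hand": 1, "slide": [-0.6, 3, 0], "rot": [0, 0, 1]},
    {"hand": 1, "slide": [0, 0, -2], "rot": [0, 0, 0]},
    {"hand": 1, "slide": [0, 0, -2.5], "rot": [0, 0, 0]},
    {"hand": 1, "slide": [0, 0, -2.5], "rot": [0, 0, 0]},
    {"hand": 1, "slide": [0, 0, -2.5], "rot": [0, 0, 0]},
    {"hand": 1, "slide": [0, 0, 0], "rot": [0, 0, 0]},
    {"hand": 1, "slide": [0, 0, 0], "rot": [0, 0, 0]},
    {"hand": 1, "slide": [0, 0, 0], "rot": [0, 0, 0]}
  ]
}}

```text
clock: 20.23
ee_pos: [0.4928, 0.304, 0.0588]
tool_rot: [1.968, 2.449, 0.001]
ft_force: [0.4, -0.4, 0.3]
opening: 1.001
grip_force: 0.0
```

Emit:
{"op": "apply_moves", "data": {
  "moves": [
    {"hand": 1, "slide": [-0.1, 0, -2], "rot": [0, 0, 0]},
    {"hand": 1, "slide": [0, 0, -1.5], "rot": [0, 0, 0]},
    {"hand": 1, "slide": [0, 0, -0.6], "rot": [0, 0, 0]},
    {"hand": 1, "slide": [0, 0, 0], "rot": [0, 0, 0]},
    {"hand": 1, "slide": [0, 0, 0], "rot": [0, 0, 0]},
    {"hand": 0.4, "slide": [0, 0, 0], "rot": [0, 0, 0]},
    {"hand": 0.4, "slide": [0, 0, 0], "rot": [0, 0, 0]},
    {"hand": 0.4, "slide": [0, 0, 0], "rot": [0, 0, 0]}
  ]
}}

```text
clock: 20.9
ee_pos: [0.4915, 0.3047, 0.0177]
tool_rot: [1.966, 2.449, 0.002]
ft_force: [-0.2, -0.0, -0.5]
opening: 0.609
grip_force: 0.0
```

Emit:
{"op": "apply_moves", "data": {
  "moves": [
    {"hand": 0.4, "slide": [0, 0, 0], "rot": [0, 0, 0]},
    {"hand": 0.4, "slide": [0, 0, 0], "rot": [0, 0, 0]},
    {"hand": 0.4, "slide": [0, 0, 0], "rot": [0, 0, 0]},
    {"hand": 0.4, "slide": [0, 0, 0], "rot": [0, 0, 0]},
    {"hand": 0.4, "slide": [0, 0, 0], "rot": [0, 0, 0]}
  ]
}}

```text
clock: 21.32
ee_pos: [0.4916, 0.3047, 0.0178]
tool_rot: [1.966, 2.449, 0.002]
ft_force: [-0.7, 0.1, 5.9]
opening: 0.524
grip_force: 62.2
```

Emit:
{"op": "apply_moves", "data": {
  "moves": [
    {"hand": 0.4, "slide": [0, 0, 1], "rot": [0, 0, 0]},
    {"hand": 0.4, "slide": [0, 0, 2.5], "rot": [0, 0, 0]},
    {"hand": 0.4, "slide": [0, 0, 3], "rot": [0, 0, 0]},
    {"hand": 0.4, "slide": [0, 0, 3], "rot": [0, 0, 0]},
    {"hand": 0.4, "slide": [0, -0.8, 3], "rot": [0, 0, -1]},
    {"hand": 0.4, "slide": [0, -1.6, 3], "rot": [0, 0, -1]},
    {"hand": 0.4, "slide": [0, -2.5, 2.5], "rot": [0, 0, -1]},
    {"hand": 0.4, "slide": [0, -2.8, 2], "rot": [0, 0, -1]}
  ]
}}

```text
clock: 21.98
ee_pos: [0.4913, 0.2275, 0.2198]
tool_rot: [2.049, 2.38, 0.004]
ft_force: [0.1, -1.1, -0.9]
opening: 0.52
grip_force: 61.4
```

Emit:
{"op": "apply_moves", "data": {
  "moves": [
    {"hand": 0.4, "slide": [0, -2.8, 2], "rot": [0, 0, -1]},
    {"hand": 0.4, "slide": [0, -2.8, 1.2], "rot": [0, 0, -1]},
    {"hand": 0.4, "slide": [0, -2.8, 0], "rot": [0, 0, -1]},
    {"hand": 0.4, "slide": [0, -2.8, 0], "rot": [0, 0, -1]},
    {"hand": 0.4, "slide": [0, -2.8, 0], "rot": [0, 0, -1]},
    {"hand": 0.4, "slide": [0, -2.8, 0], "rot": [0, 0, -1]},
    {"hand": 0.4, "slide": [0, -2.8, 0], "rot": [0, 0, -1]},
    {"hand": 0.4, "slide": [0, -2.8, 0], "rot": [0, 0, -1]}
  ]
}}

```text
clock: 22.65
ee_pos: [0.4902, 0.0021, 0.2495]
tool_rot: [2.213, 2.23, 0.0]
ft_force: [0.1, 0.9, -0.7]
opening: 0.525
grip_force: 61.4
```

Emit:
{"op": "apply_moves", "data": {
  "moves": [
    {"hand": 0.4, "slide": [0.1, -2.8, 0], "rot": [0, 0, -1]},
    {"hand": 0.4, "slide": [0.1, -2.8, 0], "rot": [0, 0, -1]},
    {"hand": 0.4, "slide": [0.1, -2.8, 0], "rot": [0, 0, -1]},
    {"hand": 0.4, "slide": [0.1, -2.8, 0], "rot": [0, 0, -1]},
    {"hand": 0.4, "slide": [0.1, -2.8, 0], "rot": [0, 0, -1]},
    {"hand": 0.4, "slide": [0.1, -2.8, 0], "rot": [0, 0, -1]},
    {"hand": 0.4, "slide": [0.1, -2.8, 0], "rot": [0, 0, -1]},
    {"hand": 0.4, "slide": [0.1, -2.8, 0], "rot": [0, 0, -1]}
  ]
}}

```text
clock: 23.32
ee_pos: [0.4983, -0.2218, 0.2494]
tool_rot: [-2.363, -2.07, -0.0]
ft_force: [0.3, 0.4, -1.3]
opening: 0.522
grip_force: 61.4
```

Emit:
{"op": "apply_moves", "data": {
  "moves": [
    {"hand": 0.4, "slide": [0, -2.8, 0], "rot": [0, 0, -1]},
    {"hand": 0.4, "slide": [0, -2.8, 0], "rot": [0, 0, -0.5]},
    {"hand": 0.4, "slide": [0, -2.8, 0], "rot": [0, 0, 0]},
    {"hand": 0.4, "slide": [0, -2.8, 0], "rot": [0, 0, 0]},
    {"hand": 0.4, "slide": [0, -2, 0], "rot": [0, 0, 0]},
    {"hand": 0.4, "slide": [0, -1, 0], "rot": [0, 0, 0]},
    {"hand": 0.4, "slide": [0, 0, 0], "rot": [0, 0, 0]},
    {"hand": 0.4, "slide": [0, 0, 0], "rot": [0, 0, 0]}
  ]
}}

```text
clock: 23.98
ee_pos: [0.4985, -0.3619, 0.2488]
tool_rot: [-2.389, -2.038, -0.001]
ft_force: [-0.7, 0.4, -0.9]
opening: 0.523
grip_force: 61.4
```

Emit:
{"op": "apply_moves", "data": {
  "moves": [
    {"hand": 0.4, "slide": [0, 0, 0], "rot": [0, 0, 0]},
    {"hand": 0.4, "slide": [0, 0, 0], "rot": [0, 0, 0]}
  ]
}}

```text
clock: 24.15
ee_pos: [0.4988, -0.361, 0.2489]
tool_rot: [-2.387, -2.041, -0.0]
ft_force: [0.6, 0.1, -1.4]
opening: 0.529
grip_force: 61.4
```

Run:
```python
from h import *
s=manip.get_obs(); print(s['ee_pos'],rotm(s['tool_rot']).round(4).tolist())
f=shot('wrist','w5.png'); print(f['xyz'])
```

```text
[ 0.49879236 -0.36100319  0.24889619] [[0.1554, 0.9879, -0.0003], [0.9879, -0.1554, 0.0008], [0.0007, -0.0005, -1.0]]
[ 0.50981357 -0.29119709  0.39077404]
```

View pics/w5.png

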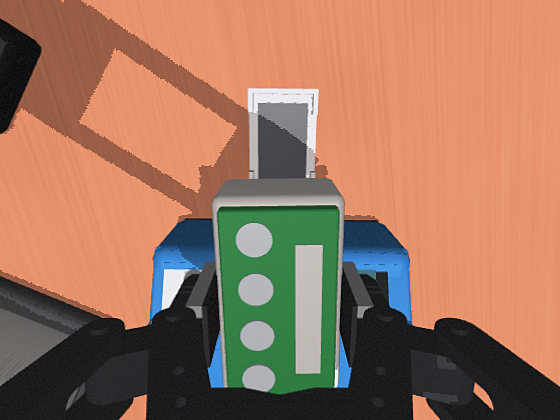

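```bash
cat > ov5.py <<'E'
from h import *
f=load('w5.png'); z=6; o=(230,80)
i=cv2.resize(f['frame'][80:180,230:340,::-1],None,fx=z,fy=z,interpolation=cv2.INTER_CUBIC)
def box(x,y,zz,a,b,yaw,col):
    p=np.array([[a,b],[-a,b],[-a,-b],[a,-b]])/2; c,s=np.cos(np.radians(yaw)),np.sin(np.radians(yaw))
    P=np.c_[p@np.array([[c,s],[-s,c]])+[x,y],np.full(4,zz)]
    cv2.polylines(i,[np.round(((w2px(f,P)-o+.5)*z-.5)*8).astype(int)],True,col,1,shift=3)
box(.5055,-.328,.034,.088,.054,-99,(255,0,255)); box(.5055,-.328,.043,.088,.054,-99,(0,255,255));box(.5055,-.328,.043,.096,.062,-99,(0,255,0))
cv2.imwrite('pics/ov5.png',i)
E
python3 ov5.py
```

```text
(no output)
```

View pics/ov5.png

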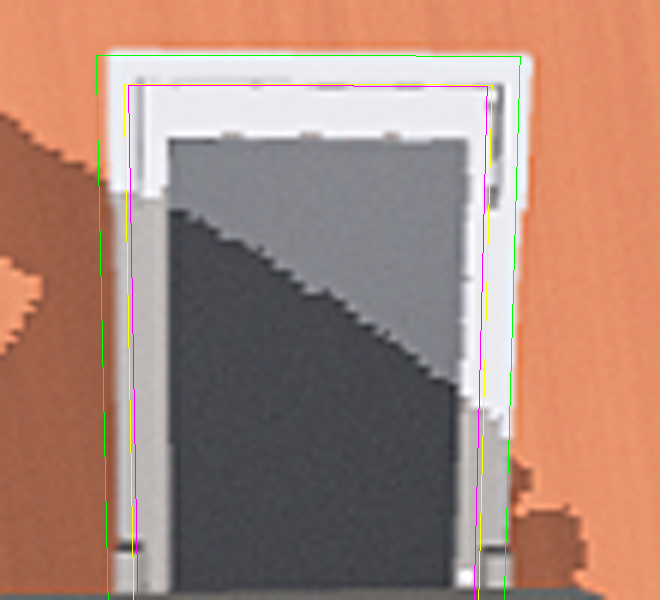

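Run:
```python
from h import *
f=load('w5.png'); t=np.array([.49879,-.36100])
T=px2w(f,[(215,208),(344,207)],.275)[:,:2]; B=px2w(f,[(221,181),(338,180)],.235)[:,:2]
ax=np.array([.1554,.9879]); ay=np.array([.9879,-.1554])
for P in (T,B): print(P.round(4).tolist(), ((P-t)@ax).round(4), ((P-t)@ay).round(4))
```

```text
[[0.4846, -0.3201], [0.5253, -0.3262]] [0.0381 0.0385] [-0.0204  0.0208]
[[0.4807, -0.319], [0.5294, -0.3261]] [0.0387 0.0392] [-0.0244  0.0249]
```

Emit:
{"op": "apply_moves", "data": {
  "moves": [
    {"hand": 0.4, "slide": [0.4, 1.7, 0], "rot": [0, 0, 0]},
    {"hand": 0.4, "slide": [0.4, 1.7, 0], "rot": [0, 0, 0]},
    {"hand": 0.4, "slide": [0, 0, -2], "rot": [0, 0, 0]},
    {"hand": 0.4, "slide": [0, 0, -3.5], "rot": [0, 0, 0]},
    {"hand": 0.4, "slide": [0, 0, -3.5], "rot": [0, 0, 0]},
    {"hand": 0.4, "slide": [0, 0, -3.5], "rot": [0, 0, 0]},
    {"hand": 0.4, "slide": [0, 0, -3], "rot": [0, 0, 0]},
    {"hand": 0.4, "slide": [0, 0, -2], "rot": [0, 0, 0]}
  ]
}}

```text
clock: 24.87
ee_pos: [0.5055, -0.3264, 0.071]
tool_rot: [-2.385, -2.039, 0.001]
ft_force: [0.2, -0.1, -0.3]
opening: 0.523
grip_force: 61.4
```

Emit:
{"op": "apply_moves", "data": {
  "moves": [
    {"hand": 0.4, "slide": [0, 0, 0], "rot": [0, 0, 0]},
    {"hand": 0.4, "slide": [0, 0, 0], "rot": [0, 0, 0]},
    {"hand": 0.4, "slide": [0, 0, 0], "rot": [0, 0, 0]},
    {"hand": 0.4, "slide": [0, 0, 0], "rot": [0, 0, 0]}
  ]
}}

```text
clock: 25.2
ee_pos: [0.5082, -0.3295, 0.0758]
tool_rot: [2.386, 2.038, 0.001]
ft_force: [-0.1, 0.9, -0.1]
opening: 0.519
grip_force: 61.3
```

Emit:
{"op": "apply_moves", "data": {
  "moves": [
    {"hand": 0.4, "slide": [-0.15, 0.25, -1], "rot": [0, 0, 0]},
    {"hand": 0.4, "slide": [0, 0, 0], "rot": [0, 0, 0]},
    {"hand": 0.4, "slide": [0, 0, 0], "rot": [0, 0, 0]},
    {"hand": 0.4, "slide": [0, 0, 0], "rot": [0, 0, 0]},
    {"hand": 0.4, "slide": [0, 0, 0], "rot": [0, 0, 0]},
    {"hand": 0.4, "slide": [0, 0, 0], "rot": [0, 0, 0]}
  ]
}}

```text
clock: 25.7
ee_pos: [0.5055, -0.3263, 0.064]
tool_rot: [2.389, 2.04, 0.0]
ft_force: [-0.1, -0.1, -1.8]
opening: 0.526
grip_force: 61.4
```

Emit:
{"op": "apply_moves", "data": {
  "moves": [
    {"hand": 0.4, "slide": [0.05, -0.05, -0.6], "rot": [0, 0, 0]},
    {"hand": 0.4, "slide": [0, 0, -0.4], "rot": [0, 0, 0]},
    {"hand": 0.4, "slide": [0, 0, 0], "rot": [0, 0, 0]},
    {"hand": 0.4, "slide": [0, 0, 0], "rot": [0, 0, 0]},
    {"hand": 0.4, "slide": [0, 0, 0], "rot": [0, 0, 0]}
  ]
}}

```text
clock: 26.12
ee_pos: [0.5058, -0.3266, 0.0535]
tool_rot: [-2.389, -2.04, 0.0]
ft_force: [0.3, -0.2, -0.3]
opening: 0.525
grip_force: 61.4
```

Emit:
{"op": "apply_moves", "data": {
  "moves": [
    {"hand": 0.4, "slide": [0, 0, -0.3], "rot": [0, 0, 0]},
    {"hand": 0.4, "slide": [0, 0, -0.2], "rot": [0, 0, 0]},
    {"hand": 0.4, "slide": [0, 0, 0], "rot": [0, 0, 0]},
    {"hand": 0.4, "slide": [0, 0, 0], "rot": [0, 0, 0]},
    {"hand": 0.4, "slide": [0, 0, 0], "rot": [0, 0, 0]}
  ]
}}

```text
clock: 26.53
ee_pos: [0.5058, -0.3267, 0.0488]
tool_rot: [-2.389, -2.04, 0.0]
ft_force: [0.2, -0.6, -1.0]
opening: 0.521
grip_force: 61.4
```

Level with the pocket and no side force, so I lower the last millimetre and release.

Emit:
{"op": "apply_moves", "data": {
  "moves": [
    {"hand": 0.4, "slide": [0, 0, -0.1], "rot": [0, 0, 0]},
    {"hand": 0.4, "slide": [0, 0, 0], "rot": [0, 0, 0]},
    {"hand": 0.85, "slide": [0, 0, 0], "rot": [0, 0, 0]},
    {"hand": 0.85, "slide": [0, 0, 0], "rot": [0, 0, 0]},
    {"hand": 0.85, "slide": [0, 0, 0], "rot": [0, 0, 0]},
    {"hand": 0.85, "slide": [0, 0, 0], "rot": [0, 0, 0]},
    {"hand": 0.85, "slide": [0, 0, 0], "rot": [0, 0, 0]}
  ]
}}

```text
clock: 27.12
ee_pos: [0.5059, -0.3267, 0.0478]
tool_rot: [2.389, 2.04, -0.0]
ft_force: [0.1, 0.4, 1.3]
opening: 0.848
grip_force: 0.0
```

Emit:
{"op": "apply_moves", "data": {
  "moves": [
    {"hand": 0.85, "slide": [0, 0, 1.5], "rot": [0, 0, 0]},
    {"hand": 0.85, "slide": [0, 0, 3], "rot": [0, 0, 0]},
    {"hand": 0.85, "slide": [0, 0, 3.5], "rot": [0, 0, 0]},
    {"hand": 0.85, "slide": [0, 0, 3.5], "rot": [0, 0, 0]},
    {"hand": 0.85, "slide": [0.4, 1.5, 3], "rot": [0, 0, 0]},
    {"hand": 0.85, "slide": [0.6, 3, 0], "rot": [0, 0, 2]},
    {"hand": 0.85, "slide": [0.6, 3, 0], "rot": [0, 0, 3]},
    {"hand": 0.85, "slide": [0.6, 3, 0], "rot": [0, 0, 3]}
  ]
}}

```text
clock: 27.78
ee_pos: [0.5282, -0.2211, 0.1938]
tool_rot: [2.238, 2.202, 0.001]
ft_force: [0.4, -0.4, -0.7]
opening: 0.85
grip_force: 0.0
```

Emit:
{"op": "apply_moves", "data": {
  "moves": [
    {"hand": 0.85, "slide": [0.6, 3, 0], "rot": [0, 0, 3]},
    {"hand": 0.85, "slide": [0.6, 3, 0], "rot": [0, 0, 3]},
    {"hand": 0.85, "slide": [0.6, 3, 0], "rot": [0, 0, 3]},
    {"hand": 0.85, "slide": [0.6, 3, 0], "rot": [0, 0, 3]},
    {"hand": 0.85, "slide": [0.5, 3, 0], "rot": [0, 0, 0.5]},
    {"hand": 0.85, "slide": [0.5, 2, 0], "rot": [0, 0, 0]},
    {"hand": 0.85, "slide": [0, 0, 0], "rot": [0, 0, 0]},
    {"hand": 0.85, "slide": [0, 0, 0], "rot": [0, 0, 0]}
  ]
}}

```text
clock: 28.45
ee_pos: [0.5618, -0.0507, 0.1928]
tool_rot: [1.985, 2.435, -0.001]
ft_force: [-0.3, -0.1, 0.2]
opening: 0.85
grip_force: 0.0
```

Run:
```python
from h import *
s=manip.get_obs(); print(s['ee_pos'],s['tool_rot'])
f=shot('top','t6.png'); g=shot('wrist','w6.png')
a=cv2.resize(f['frame'][205:275,405:505,::-1],(400,280)); b=cv2.resize(g['frame'][:,:,::-1],(400,300))
c=cv2.resize(f['frame'][160:280,265:365,::-1],(250,300))
o=np.zeros((600,800,3),np.uint8);o[:280,:400]=a;o[:300,400:]=b;o[300:,:250]=c
cv2.imwrite('pics/v6.png',o)
```

```text
[ 0.5618314  -0.05074089  0.19276862] [ 1.98489546e+00  2.43503150e+00 -5.54909603e-04]
```

View pics/v6.png

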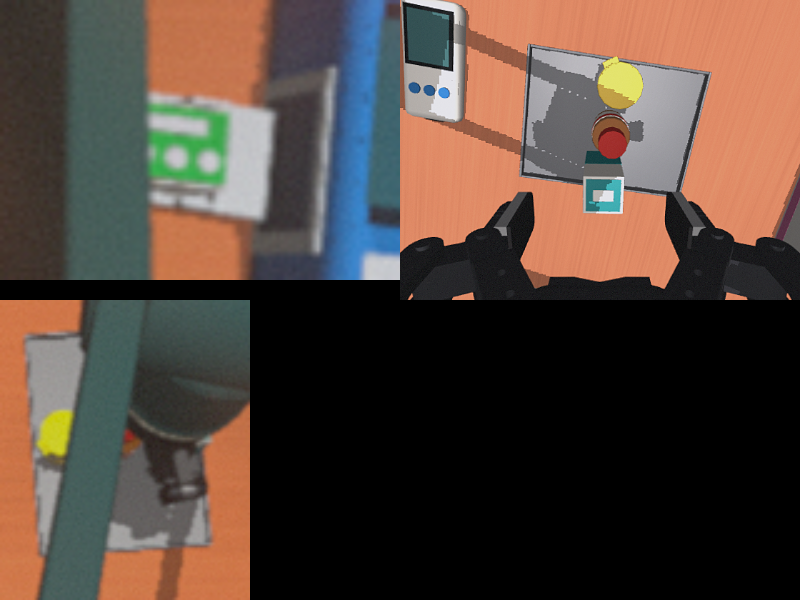

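The cartridge sits in the pocket, its green top at about (190,140) in the top-left crop, and the three stand as placed. Next I return the canister.

Emit:
{"op": "apply_moves", "data": {
  "moves": [
    {"hand": 0.85, "slide": [0.2, 2, 0], "rot": [0, 0, 0]},
    {"hand": 0.85, "slide": [0.2, 2, 0], "rot": [0, 0, 0]},
    {"hand": 0.85, "slide": [0.2, 2, 0], "rot": [0, 0, 0]},
    {"hand": 0.85, "slide": [0, 0, -2], "rot": [0, 0, 0]},
    {"hand": 0.85, "slide": [0, 0, -2], "rot": [0, 0, 0]},
    {"hand": 0.85, "slide": [0, 0, 0], "rot": [0, 0, 0]},
    {"hand": 0.85, "slide": [0, 0, 0], "rot": [0, 0, 0]},
    {"hand": 0.85, "slide": [0, 0, 0], "rot": [0, 0, 0]}
  ]
}}

```text
clock: 29.22
ee_pos: [0.5683, 0.0073, 0.1534]
tool_rot: [1.989, 2.431, 0.0]
ft_force: [-0.0, -0.3, 0.7]
opening: 0.847
grip_force: 0.0
```

Emit:
{"op": "apply_moves", "data": {
  "moves": [
    {"hand": 0.85, "slide": [0, 0.2, -2], "rot": [0, 0, 0]},
    {"hand": 0.85, "slide": [0, 0, -2.5], "rot": [0, 0, 0]},
    {"hand": 0.85, "slide": [0, 0, -2.5], "rot": [0, 0, 0]},
    {"hand": 0.85, "slide": [0, 0, -2.4], "rot": [0, 0, 0]},
    {"hand": 0.85, "slide": [0, 0, 0], "rot": [0, 0, 0]},
    {"hand": 0.85, "slide": [0, 0, 0], "rot": [0, 0, 0]},
    {"hand": 0.3, "slide": [0, 0, 0], "rot": [0, 0, 0]},
    {"hand": 0.3, "slide": [0, 0, 0], "rot": [0, 0, 0]}
  ]
}}

```text
clock: 29.88
ee_pos: [0.5696, 0.01, 0.0608]
tool_rot: [1.986, 2.43, 0.003]
ft_force: [0.1, 0.3, -0.3]
opening: 0.585
grip_force: 0.0
```

Emit:
{"op": "apply_moves", "data": {
  "moves": [
    {"hand": 0.3, "slide": [0, 0, 0], "rot": [0, 0, 0]},
    {"hand": 0.3, "slide": [0, 0, 0], "rot": [0, 0, 0]},
    {"hand": 0.3, "slide": [0, 0, 0], "rot": [0, 0, 0]},
    {"hand": 0.3, "slide": [0, 0, 0], "rot": [0, 0, 0]},
    {"hand": 0.3, "slide": [0, 0, 0], "rot": [0, 0, 0]},
    {"hand": 0.3, "slide": [0, 0, 0], "rot": [0, 0, 0]}
  ]
}}

```text
clock: 30.38
ee_pos: [0.5692, 0.0101, 0.0609]
tool_rot: [1.986, 2.431, 0.003]
ft_force: [-1.5, -0.2, 6.6]
opening: 0.455
grip_force: 59.4
```

Emit:
{"op": "apply_moves", "data": {
  "moves": [
    {"hand": 0.3, "slide": [0, 0, 1], "rot": [0, 0, 0]},
    {"hand": 0.3, "slide": [0, 0, 2], "rot": [0, 0, 0]},
    {"hand": 0.3, "slide": [0, 0, 2.5], "rot": [0, 0, 0]},
    {"hand": 0.3, "slide": [-0.3, 0.8, 1.5], "rot": [0, 0, 0]},
    {"hand": 0.3, "slide": [-0.8, 2, 0], "rot": [0, 0, 0]},
    {"hand": 0.3, "slide": [-1.1, 2.8, 0], "rot": [0, 0, 0]},
    {"hand": 0.3, "slide": [-1.1, 2.8, 0], "rot": [0, 0, 0]},
    {"hand": 0.3, "slide": [-1.1, 2.8, 0], "rot": [0, 0, 0]}
  ]
}}

```text
clock: 31.05
ee_pos: [0.5238, 0.1233, 0.1304]
tool_rot: [1.988, 2.431, 0.002]
ft_force: [-0.1, -0.1, -0.8]
opening: 0.46
grip_force: 60.4
```

Emit:
{"op": "apply_moves", "data": {
  "moves": [
    {"hand": 0.3, "slide": [-1.1, 2.8, 0], "rot": [0, 0, 0]},
    {"hand": 0.3, "slide": [-1.1, 2.8, 0], "rot": [0, 0, 0]},
    {"hand": 0.3, "slide": [-1.1, 2.8, 0], "rot": [0, 0, 0]},
    {"hand": 0.3, "slide": [-1.1, 2.8, 0], "rot": [0, 0, 0]},
    {"hand": 0.3, "slide": [-1.1, 2.8, 0], "rot": [0, 0, 0]},
    {"hand": 0.3, "slide": [-1.1, 2.8, 0], "rot": [0, 0, 0]},
    {"hand": 0.3, "slide": [-1.1, 2.8, 0], "rot": [0, 0, 0]},
    {"hand": 0.3, "slide": [-0.7, 2, 0], "rot": [0, 0, 0]}
  ]
}}

```text
clock: 31.72
ee_pos: [0.4388, 0.3408, 0.1302]
tool_rot: [-1.987, -2.433, -0.003]
ft_force: [-0.2, 0.5, -0.9]
opening: 0.461
grip_force: 60.4
```

Emit:
{"op": "apply_moves", "data": {
  "moves": [
    {"hand": 0.3, "slide": [-0.9, 1.4, 0], "rot": [0, 0, 0]},
    {"hand": 0.3, "slide": [0, 0, -1], "rot": [0, 0, 0]},
    {"hand": 0.3, "slide": [0, 0, 0], "rot": [0, 0, 0]},
    {"hand": 0.3, "slide": [0, 0, 0], "rot": [0, 0, 0]},
    {"hand": 0.3, "slide": [0, 0, 0], "rot": [0, 0, 0]}
  ]
}}

```text
clock: 32.13
ee_pos: [0.4312, 0.3515, 0.119]
tool_rot: [1.989, 2.432, -0.001]
ft_force: [-1.4, 0.0, -1.1]
opening: 0.46
grip_force: 60.4
```

Emit:
{"op": "apply_moves", "data": {
  "moves": [
    {"hand": 0.3, "slide": [0.05, 0, -2], "rot": [0, 0, 0]},
    {"hand": 0.3, "slide": [0, 0, -2], "rot": [0, 0, 0]},
    {"hand": 0.3, "slide": [0, 0, -1], "rot": [0, 0, 0]},
    {"hand": 0.3, "slide": [0, 0, -0.4], "rot": [0, 0, 0]},
    {"hand": 0.3, "slide": [0, 0, 0], "rot": [0, 0, 0]},
    {"hand": 0.3, "slide": [0, 0, 0], "rot": [0, 0, 0]},
    {"hand": 0.3, "slide": [0, 0, 0], "rot": [0, 0, 0]}
  ]
}}

```text
clock: 32.72
ee_pos: [0.4321, 0.3526, 0.0656]
tool_rot: [1.988, 2.432, 0.002]
ft_force: [-0.5, -0.1, -0.9]
opening: 0.465
grip_force: 60.4
```

Emit:
{"op": "apply_moves", "data": {
  "moves": [
    {"hand": 0.3, "slide": [0, 0, -0.3], "rot": [0, 0, 0]},
    {"hand": 0.3, "slide": [0, 0, -0.05], "rot": [0, 0, 0]},
    {"hand": 0.3, "slide": [0, 0, 0], "rot": [0, 0, 0]},
    {"hand": 0.8, "slide": [0, 0, 0], "rot": [0, 0, 0]},
    {"hand": 0.8, "slide": [0, 0, 0], "rot": [0, 0, 0]},
    {"hand": 0.8, "slide": [0, 0, 0], "rot": [0, 0, 0]},
    {"hand": 0.8, "slide": [0, 0, 0], "rot": [0, 0, 0]},
    {"hand": 0.8, "slide": [0, 0, 0], "rot": [0, 0, 0]}
  ]
}}

```text
clock: 33.38
ee_pos: [0.4312, 0.3523, 0.0612]
tool_rot: [-1.988, -2.432, 0.0]
ft_force: [-0.3, -0.6, -0.8]
opening: 0.802
grip_force: 0.0
```

Emit:
{"op": "apply_moves", "data": {
  "moves": [
    {"hand": 0.8, "slide": [0, 0, 1.5], "rot": [0, 0, 0]},
    {"hand": 0.8, "slide": [0, 0, 3], "rot": [0, 0, 0]},
    {"hand": 0.8, "slide": [0, 0, 3], "rot": [0, 0, 0]},
    {"hand": 0.8, "slide": [1, -2.8, 1.5], "rot": [0, 0, 0]},
    {"hand": 0.8, "slide": [1, -2.8, 0], "rot": [0, 0, 0]},
    {"hand": 0.8, "slide": [1, -2.8, 0], "rot": [0, 0, 0]},
    {"hand": 0.8, "slide": [1, -2.8, 0], "rot": [0, 0, 0]},
    {"hand": 0.8, "slide": [1, -2.8, 0], "rot": [0, 0, 0]}
  ]
}}

```text
clock: 34.05
ee_pos: [0.4815, 0.2112, 0.1515]
tool_rot: [1.987, 2.433, 0.0]
ft_force: [0.8, 0.3, 0.7]
opening: 0.799
grip_force: 0.0
```

Emit:
{"op": "apply_moves", "data": {
  "moves": [
    {"hand": 0.8, "slide": [1, -2.8, 0], "rot": [0, 0, 0]},
    {"hand": 0.8, "slide": [1, -2.8, 0], "rot": [0, 0, 0]},
    {"hand": 0.8, "slide": [1, -2.8, 0], "rot": [0, 0, 0]},
    {"hand": 0.8, "slide": [1, -2.8, 0], "rot": [0, 0, 0]},
    {"hand": 0.8, "slide": [1, -2.8, 0], "rot": [0, 0, 0]},
    {"hand": 0.8, "slide": [1, -2.8, 0], "rot": [0, 0, 0]},
    {"hand": 0.8, "slide": [1, -2.8, 0], "rot": [0, 0, 0]},
    {"hand": 0.8, "slide": [1, -2.8, 0], "rot": [0, 0, 0]}
  ]
}}

```text
clock: 34.72
ee_pos: [0.5615, -0.0131, 0.1512]
tool_rot: [-1.988, -2.432, 0.0]
ft_force: [0.1, 0.1, -0.5]
opening: 0.796
grip_force: 0.0
```

Emit:
{"op": "apply_moves", "data": {
  "moves": [
    {"hand": 0.8, "slide": [1, -2.8, 0], "rot": [0, 0, 0]},
    {"hand": 0.8, "slide": [0, 0, 0], "rot": [0, 0, 0]},
    {"hand": 0.8, "slide": [0, 0, 0], "rot": [0, 0, 0]},
    {"hand": 0.8, "slide": [0, 0, 0], "rot": [0, 0, 0]}
  ]
}}

```text
clock: 35.05
ee_pos: [0.5706, -0.0393, 0.151]
tool_rot: [-1.988, -2.431, 0.0]
ft_force: [-1.7, 0.3, 0.0]
opening: 0.8
grip_force: 0.0
```

Emit:
{"op": "apply_moves", "data": {
  "moves": [
    {"hand": 0.8, "slide": [0.05, -0.3, 0], "rot": [0, 0, 0]},
    {"hand": 0.8, "slide": [0, 0, -2], "rot": [0, 0, 0]},
    {"hand": 0.8, "slide": [0, 0, -2], "rot": [0, 0, 0]},
    {"hand": 0.8, "slide": [0, 0, -2], "rot": [0, 0, 0]},
    {"hand": 0.8, "slide": [0, 0, -1.9], "rot": [0, 0, 0]},
    {"hand": 0.8, "slide": [0, 0, 0], "rot": [0, 0, 0]},
    {"hand": 0.8, "slide": [0, 0, 0], "rot": [0, 0, 0]},
    {"hand": 0.8, "slide": [0, 0, 0], "rot": [0, 0, 0]}
  ]
}}

```text
clock: 35.72
ee_pos: [0.5722, -0.0421, 0.0731]
tool_rot: [1.986, 2.433, 0.0]
ft_force: [-1.0, -0.0, 0.5]
opening: 0.802
grip_force: 0.0
```

Emit:
{"op": "apply_moves", "data": {
  "moves": [
    {"hand": 0.15, "slide": [0, 0, 0], "rot": [0, 0, 0]},
    {"hand": 0.15, "slide": [0, 0, 0], "rot": [0, 0, 0]},
    {"hand": 0.15, "slide": [0, 0, 0], "rot": [0, 0, 0]},
    {"hand": 0.15, "slide": [0, 0, 0], "rot": [0, 0, 0]},
    {"hand": 0.15, "slide": [0, 0, 0], "rot": [0, 0, 0]},
    {"hand": 0.15, "slide": [0, 0, 0], "rot": [0, 0, 0]},
    {"hand": 0.15, "slide": [0, 0, 0], "rot": [0, 0, 0]},
    {"hand": 0.15, "slide": [0, 0, 0], "rot": [0, 0, 0]}
  ]
}}

```text
clock: 36.38
ee_pos: [0.5724, -0.0429, 0.0734]
tool_rot: [1.987, 2.431, 0.001]
ft_force: [-0.7, 0.2, 5.7]
opening: 0.294
grip_force: 58.5
```

Emit:
{"op": "apply_moves", "data": {
  "moves": [
    {"hand": 0.15, "slide": [0, 0, 1], "rot": [0, 0, 0]},
    {"hand": 0.15, "slide": [0, 0, 2], "rot": [0, 0, 0]},
    {"hand": 0.15, "slide": [0, 0, 2.5], "rot": [0, 0, 0]},
    {"hand": 0.15, "slide": [-0.3, 0.8, 1.5], "rot": [0, 0, 0]},
    {"hand": 0.15, "slide": [-0.8, 2, 0], "rot": [0, 0, 0]},
    {"hand": 0.15, "slide": [-1.1, 2.8, 0], "rot": [0, 0, 0]},
    {"hand": 0.15, "slide": [-1.1, 2.8, 0], "rot": [0, 0, 0]},
    {"hand": 0.15, "slide": [-1.1, 2.8, 0], "rot": [0, 0, 0]}
  ]
}}

```text
clock: 37.05
ee_pos: [0.5274, 0.0701, 0.1432]
tool_rot: [1.989, 2.431, 0.001]
ft_force: [0.3, 0.6, -0.6]
opening: 0.291
grip_force: 59.0
```

Emit:
{"op": "apply_moves", "data": {
  "moves": [
    {"hand": 0.15, "slide": [-1.1, 2.8, 0], "rot": [0, 0, 0]},
    {"hand": 0.15, "slide": [-1.1, 2.8, 0], "rot": [0, 0, 0]},
    {"hand": 0.15, "slide": [-1.1, 2.8, 0], "rot": [0, 0, 0]},
    {"hand": 0.15, "slide": [-1.1, 2.8, 0], "rot": [0, 0, 0]},
    {"hand": 0.15, "slide": [-1.1, 2.8, 0], "rot": [0, 0, 0]},
    {"hand": 0.15, "slide": [-1.1, 2.8, 0], "rot": [0, 0, 0]},
    {"hand": 0.15, "slide": [-1.1, 2.8, 0], "rot": [0, 0, 0]},
    {"hand": 0.15, "slide": [-0.7, 2, 0], "rot": [0, 0, 0]}
  ]
}}

```text
clock: 37.72
ee_pos: [0.4426, 0.2874, 0.143]
tool_rot: [-1.987, -2.433, -0.001]
ft_force: [-0.6, 0.3, -0.9]
opening: 0.292
grip_force: 59.0
```

Emit:
{"op": "apply_moves", "data": {
  "moves": [
    {"hand": 0.15, "slide": [-0.5, 0.9, 0], "rot": [0, 0, 0]},
    {"hand": 0.15, "slide": [0, 0, -1], "rot": [0, 0, 0]},
    {"hand": 0.15, "slide": [0, 0, 0], "rot": [0, 0, 0]},
    {"hand": 0.15, "slide": [0, 0, 0], "rot": [0, 0, 0]},
    {"hand": 0.15, "slide": [0, 0, 0], "rot": [0, 0, 0]}
  ]
}}

```text
clock: 38.13
ee_pos: [0.4391, 0.293, 0.132]
tool_rot: [-1.99, -2.431, 0.002]
ft_force: [-0.5, -0.2, -1.2]
opening: 0.294
grip_force: 59.0
```

Emit:
{"op": "apply_moves", "data": {
  "moves": [
    {"hand": 0.15, "slide": [0, 0.1, -2], "rot": [0, 0, 0]},
    {"hand": 0.15, "slide": [0, 0, -2], "rot": [0, 0, 0]},
    {"hand": 0.15, "slide": [0, 0, -1], "rot": [0, 0, 0]},
    {"hand": 0.15, "slide": [0, 0, -0.5], "rot": [0, 0, 0]},
    {"hand": 0.15, "slide": [0, 0, 0], "rot": [0, 0, 0]},
    {"hand": 0.15, "slide": [0, 0, 0], "rot": [0, 0, 0]},
    {"hand": 0.15, "slide": [0, 0, 0], "rot": [0, 0, 0]}
  ]
}}

```text
clock: 38.72
ee_pos: [0.4396, 0.2955, 0.0781]
tool_rot: [1.988, 2.432, 0.002]
ft_force: [0.9, 1.8, -0.9]
opening: 0.293
grip_force: 59.1
```

Emit:
{"op": "apply_moves", "data": {
  "moves": [
    {"hand": 0.15, "slide": [0, -0.1, -0.25], "rot": [0, 0, 0]},
    {"hand": 0.15, "slide": [0, 0, -0.15], "rot": [0, 0, 0]},
    {"hand": 0.15, "slide": [0, 0, 0], "rot": [0, 0, 0]},
    {"hand": 0.8, "slide": [0, 0, 0], "rot": [0, 0, 0]},
    {"hand": 0.8, "slide": [0, 0, 0], "rot": [0, 0, 0]},
    {"hand": 0.8, "slide": [0, 0, 0], "rot": [0, 0, 0]},
    {"hand": 0.8, "slide": [0, 0, 0], "rot": [0, 0, 0]},
    {"hand": 0.8, "slide": [0, 0, 0], "rot": [0, 0, 0]}
  ]
}}

```text
clock: 39.38
ee_pos: [0.4387, 0.2943, 0.0732]
tool_rot: [-1.988, -2.433, 0.0]
ft_force: [-0.2, -0.6, 0.4]
opening: 0.794
grip_force: 0.0
```

Emit:
{"op": "apply_moves", "data": {
  "moves": [
    {"hand": 0.8, "slide": [0, 0, 1.5], "rot": [0, 0, 0]},
    {"hand": 0.8, "slide": [0, 0, 3], "rot": [0, 0, 0]},
    {"hand": 0.8, "slide": [0, 0, 3], "rot": [0, 0, 0]},
    {"hand": 0.8, "slide": [1, -2.8, 0.5], "rot": [0, 0, 0]},
    {"hand": 0.8, "slide": [1, -2.8, 0], "rot": [0, 0, 0]},
    {"hand": 0.8, "slide": [1, -2.8, 0], "rot": [0, 0, 0]},
    {"hand": 0.8, "slide": [1, -2.8, 0], "rot": [0, 0, 0]},
    {"hand": 0.8, "slide": [1, -2.8, 0], "rot": [0, 0, 0]}
  ]
}}

```text
clock: 40.05
ee_pos: [0.489, 0.1532, 0.1534]
tool_rot: [1.987, 2.433, 0.0]
ft_force: [-0.2, -0.5, 0.3]
opening: 0.799
grip_force: 0.0
```

Emit:
{"op": "apply_moves", "data": {
  "moves": [
    {"hand": 0.8, "slide": [1, -2.8, 0], "rot": [0, 0, 0]},
    {"hand": 0.8, "slide": [1, -2.8, 0], "rot": [0, 0, 0]},
    {"hand": 0.8, "slide": [1, -2.8, 0], "rot": [0, 0, 0]},
    {"hand": 0.8, "slide": [1, -2.8, 0], "rot": [0, 0, 0]},
    {"hand": 0.8, "slide": [1, -2.8, 0], "rot": [0, 0, 0]},
    {"hand": 0.8, "slide": [1, -2.8, 0], "rot": [0, 0, 0]},
    {"hand": 0.8, "slide": [1, -2.8, 0], "rot": [0, 0, 0]},
    {"hand": 0.8, "slide": [0.4, -2.8, 0], "rot": [0, 0, 0]}
  ]
}}

```text
clock: 40.72
ee_pos: [0.5641, -0.0713, 0.1533]
tool_rot: [1.988, 2.432, 0.001]
ft_force: [1.4, 0.5, -0.2]
opening: 0.8
grip_force: 0.0
```

Emit:
{"op": "apply_moves", "data": {
  "moves": [
    {"hand": 0.8, "slide": [0, -2.8, 0], "rot": [0, 0, 0]},
    {"hand": 0.8, "slide": [0, 0, 0], "rot": [0, 0, 0]},
    {"hand": 0.8, "slide": [0, 0, 0], "rot": [0, 0, 0]},
    {"hand": 0.8, "slide": [0, 0, 0], "rot": [0, 0, 0]}
  ]
}}

```text
clock: 41.05
ee_pos: [0.5624, -0.0973, 0.153]
tool_rot: [-1.988, -2.431, -0.0]
ft_force: [-0.1, -0.4, -0.3]
opening: 0.801
grip_force: 0.0
```

Emit:
{"op": "apply_moves", "data": {
  "moves": [
    {"hand": 0.85, "slide": [1.05, 0.2, 0], "rot": [0, 0, 0]},
    {"hand": 0.85, "slide": [0, 0, -2], "rot": [0, 0, 0]},
    {"hand": 0.85, "slide": [0, 0, -2.5], "rot": [0, 0, 0]},
    {"hand": 0.85, "slide": [0, 0, -2.5], "rot": [0, 0, 0]},
    {"hand": 0.85, "slide": [0, 0, -2.4], "rot": [0, 0, 0]},
    {"hand": 0.85, "slide": [0, 0, 0], "rot": [0, 0, 0]},
    {"hand": 0.85, "slide": [0, 0, 0], "rot": [0, 0, 0]},
    {"hand": 0.85, "slide": [0, 0, 0], "rot": [0, 0, 0]}
  ]
}}

```text
clock: 41.72
ee_pos: [0.5745, -0.095, 0.0602]
tool_rot: [1.986, 2.433, 0.001]
ft_force: [0.4, -0.6, -0.4]
opening: 0.847
grip_force: 0.0
```

Emit:
{"op": "apply_moves", "data": {
  "moves": [
    {"hand": 0.3, "slide": [0, 0, 0], "rot": [0, 0, 0]},
    {"hand": 0.3, "slide": [0, 0, 0], "rot": [0, 0, 0]},
    {"hand": 0.3, "slide": [0, 0, 0], "rot": [0, 0, 0]},
    {"hand": 0.3, "slide": [0, 0, 0], "rot": [0, 0, 0]},
    {"hand": 0.3, "slide": [0, 0, 0], "rot": [0, 0, 0]},
    {"hand": 0.3, "slide": [0, 0, 0], "rot": [0, 0, 0]},
    {"hand": 0.3, "slide": [0, 0, 0], "rot": [0, 0, 0]}
  ]
}}

```text
clock: 42.3
ee_pos: [0.5746, -0.096, 0.0609]
tool_rot: [1.986, 2.43, 0.002]
ft_force: [-0.7, 0.8, 6.8]
opening: 0.462
grip_force: 60.8
```

Emit:
{"op": "apply_moves", "data": {
  "moves": [
    {"hand": 0.3, "slide": [0, 0, 1], "rot": [0, 0, 0]},
    {"hand": 0.3, "slide": [0, 0, 2], "rot": [0, 0, 0]},
    {"hand": 0.3, "slide": [0, 0, 2.5], "rot": [0, 0, 0]},
    {"hand": 0.3, "slide": [-0.3, 0.8, 1.5], "rot": [0, 0, 0]},
    {"hand": 0.3, "slide": [-0.7, 2, 0], "rot": [0, 0, 0]},
    {"hand": 0.3, "slide": [-1, 2.8, 0], "rot": [0, 0, 0]},
    {"hand": 0.3, "slide": [-1, 2.8, 0], "rot": [0, 0, 0]},
    {"hand": 0.3, "slide": [-1, 2.8, 0], "rot": [0, 0, 0]}
  ]
}}

```text
clock: 42.97
ee_pos: [0.5328, 0.0171, 0.1302]
tool_rot: [1.989, 2.431, 0.001]
ft_force: [0.2, 0.2, -2.1]
opening: 0.463
grip_force: 60.2
```

Emit:
{"op": "apply_moves", "data": {
  "moves": [
    {"hand": 0.3, "slide": [-1, 2.8, 0], "rot": [0, 0, 0]},
    {"hand": 0.3, "slide": [-1, 2.8, 0], "rot": [0, 0, 0]},
    {"hand": 0.3, "slide": [-1, 2.8, 0], "rot": [0, 0, 0]},
    {"hand": 0.3, "slide": [-1, 2.8, 0], "rot": [0, 0, 0]},
    {"hand": 0.3, "slide": [-1, 2.8, 0], "rot": [0, 0, 0]},
    {"hand": 0.3, "slide": [-1, 2.8, 0], "rot": [0, 0, 0]},
    {"hand": 0.3, "slide": [-1, 2.8, 0], "rot": [0, 0, 0]},
    {"hand": 0.3, "slide": [-0.7, 2, 0], "rot": [0, 0, 0]}
  ]
}}

```text
clock: 43.63
ee_pos: [0.4551, 0.2343, 0.1301]
tool_rot: [-1.987, -2.433, -0.001]
ft_force: [-0.3, -0.4, -0.7]
opening: 0.462
grip_force: 60.2
```

Emit:
{"op": "apply_moves", "data": {
  "moves": [
    {"hand": 0.3, "slide": [-0.5, 0.9, 0], "rot": [0, 0, 0]},
    {"hand": 0.3, "slide": [0, 0, -1], "rot": [0, 0, 0]},
    {"hand": 0.3, "slide": [0, 0, 0], "rot": [0, 0, 0]},
    {"hand": 0.3, "slide": [0, 0, 0], "rot": [0, 0, 0]},
    {"hand": 0.3, "slide": [0, 0, 0], "rot": [0, 0, 0]}
  ]
}}

```text
clock: 44.05
ee_pos: [0.4516, 0.2401, 0.119]
tool_rot: [-1.99, -2.431, 0.001]
ft_force: [0.5, -0.7, -0.7]
opening: 0.461
grip_force: 60.3
```

Emit:
{"op": "apply_moves", "data": {
  "moves": [
    {"hand": 0.3, "slide": [0.05, 0.05, -2], "rot": [0, 0, 0]},
    {"hand": 0.3, "slide": [0, 0, -2], "rot": [0, 0, 0]},
    {"hand": 0.3, "slide": [0, 0, -1], "rot": [0, 0, 0]},
    {"hand": 0.3, "slide": [0, 0, -0.4], "rot": [0, 0, 0]},
    {"hand": 0.3, "slide": [0, 0, 0], "rot": [0, 0, 0]},
    {"hand": 0.3, "slide": [0, 0, 0], "rot": [0, 0, 0]},
    {"hand": 0.3, "slide": [0, 0, 0], "rot": [0, 0, 0]}
  ]
}}

```text
clock: 44.63
ee_pos: [0.4526, 0.2419, 0.066]
tool_rot: [1.988, 2.432, 0.002]
ft_force: [-0.7, 0.4, -1.3]
opening: 0.461
grip_force: 60.3
```

Emit:
{"op": "apply_moves", "data": {
  "moves": [
    {"hand": 0.3, "slide": [0, 0, -0.25], "rot": [0, 0, 0]},
    {"hand": 0.3, "slide": [0, 0, -0.15], "rot": [0, 0, 0]},
    {"hand": 0.3, "slide": [0, 0, 0], "rot": [0, 0, 0]},
    {"hand": 0.8, "slide": [0, 0, 0], "rot": [0, 0, 0]},
    {"hand": 0.8, "slide": [0, 0, 0], "rot": [0, 0, 0]},
    {"hand": 0.8, "slide": [0, 0, 0], "rot": [0, 0, 0]},
    {"hand": 0.8, "slide": [0, 0, 0], "rot": [0, 0, 0]},
    {"hand": 0.8, "slide": [0, 0, 0], "rot": [0, 0, 0]}
  ]
}}

```text
clock: 45.3
ee_pos: [0.4518, 0.2419, 0.0612]
tool_rot: [-1.988, -2.433, 0.0]
ft_force: [-0.7, -0.5, -0.2]
opening: 0.8
grip_force: 0.0
```

Emit:
{"op": "apply_moves", "data": {
  "moves": [
    {"hand": 0.8, "slide": [0, 0, 1.5], "rot": [0, 0, 0]},
    {"hand": 0.8, "slide": [0, 0, 3], "rot": [0, 0, 0]},
    {"hand": 0.8, "slide": [0, 0, 3.5], "rot": [0, 0, 0]},
    {"hand": 0.8, "slide": [0, 0, 3.5], "rot": [0, 0, 0]},
    {"hand": 0.8, "slide": [0, -2, 3], "rot": [0, 0, 0]},
    {"hand": 0.8, "slide": [0, -3, 2], "rot": [0, 0, 0]},
    {"hand": 0.8, "slide": [0, -3, 0], "rot": [0, 0, 0]},
    {"hand": 0.8, "slide": [0, -2, 0], "rot": [0, 0, 0]}
  ]
}}

```text
clock: 45.97
ee_pos: [0.4526, 0.1402, 0.228]
tool_rot: [1.986, 2.431, 0.003]
ft_force: [-0.4, -0.5, -0.8]
opening: 0.803
grip_force: 0.0
```

Emit:
{"op": "apply_moves", "data": {
  "moves": [
    {"hand": 0.8, "slide": [0, 0, 0], "rot": [0, 0, 0]},
    {"hand": 0.8, "slide": [0, 0, 0], "rot": [0, 0, 0]},
    {"hand": 0.8, "slide": [0, 0, 0], "rot": [0, 0, 0]},
    {"hand": 0.8, "slide": [0, 0, 0], "rot": [0, 0, 0]}
  ]
}}

```text
clock: 46.3
ee_pos: [0.4517, 0.1426, 0.226]
tool_rot: [-1.987, -2.433, 0.0]
ft_force: [0.8, -0.3, 0.8]
opening: 0.798
grip_force: 0.0
```

Run:
```python
from h import *
s=manip.get_obs(); print(s['clock'],s['ee_pos'])
f=shot('wrist','w7.png'); g=shot('top','t7.png')
t=np.linspace(0,2*np.pi,40)[:-1]; circ=lambda x,y,zz,r:np.c_[x+r*np.cos(t),y+r*np.sin(t),t*0+zz]
def box(x,y,zz,a,b,yaw): 
    p=np.array([[a,b],[-a,b],[-a,-b],[a,-b]])/2; c,s=np.cos(np.radians(yaw)),np.sin(np.radians(yaw))
    return np.c_[p@np.array([[c,s],[-s,c]])+[x,y],np.full(4,zz)]
z=2; i=cv2.resize(f['frame'][:300,180:400,::-1],None,fx=z,fy=z,interpolation=cv2.INTER_CUBIC)
j=cv2.resize(g['frame'][210:270,410:470,::-1],(360,360),interpolation=cv2.INTER_CUBIC)
def poly(im,F,P,o,z): cv2.polylines(im,[np.round(((w2px(F,P)-o+.5)*z-.5)*8).astype(int)],True,(255,0,255),1,shift=3)
for P in [circ(.4314,.3514,.094,.0205),circ(.4389,.2941,.099,.0135),box(.4525,.2421,.096,.04,.04,11.5),circ(.5515,.239,.048,.009)]: poly(i,f,P,(180,0),2)
poly(j,g,box(.5062,-.3277,.043,.096,.062,-99),(410,210),6); poly(j,g,box(.5062,-.3277,.074,.08,.046,-99),(410,210),6)
o=np.zeros((600,800,3),np.uint8);o[:,:440]=i;o[:360,440:]=j;cv2.imwrite('pics/v7.png',o)
```

```text
46.3 [0.45168072 0.14262291 0.22598364]
```

View pics/v7.png

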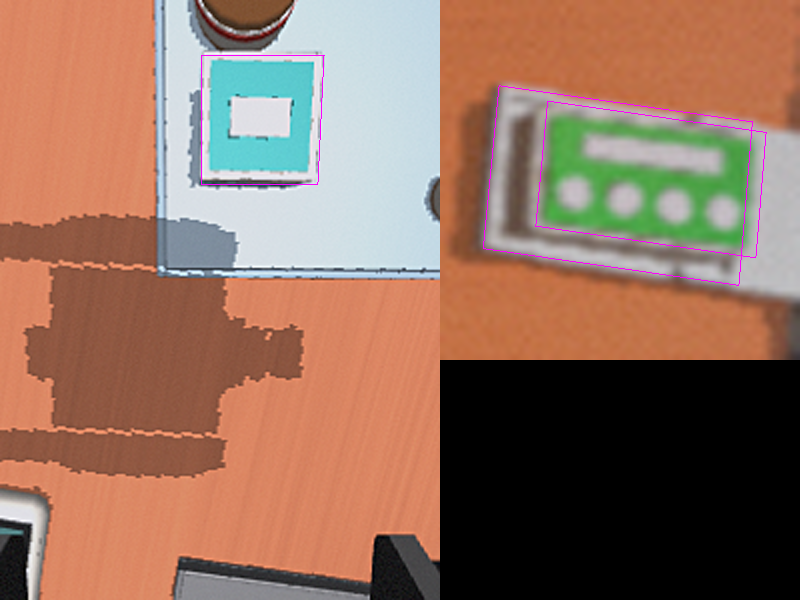

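The carton and cartridge match their model outlines to within about 1 mm. One last check of the bottle and canister from the side camera.

Run:
```python
from h import *
g=shot('side','s8.png'); a=load('side1.png')
r=lambda f:cv2.resize(f['frame'][95:200,165:275,::-1],(400,382),interpolation=cv2.INTER_CUBIC)
cv2.imwrite('pics/v8.png',np.hstack([r(a),r(g)]))
```

```text
(no output)
```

View pics/v8.png

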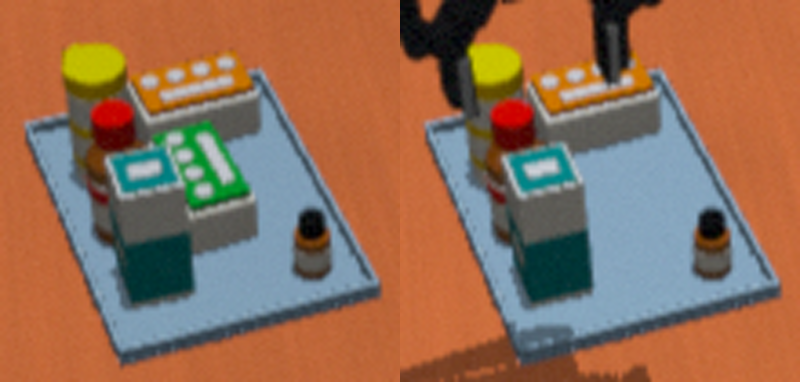

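Before (left) and after (right) coincide: canister, bottle and carton are back upright, and the orange cartridge and vial have not moved.

```bash
python3 -c "
from h import *
print(order.finish_job())"
```

```text
the job is handed in; nothing more can be done
None
```

The green cartridge is in the drawer's pocket, and the bottle, canister and carton are back upright where they stood, with the orange cartridge and vial unmoved in the final pictures; I handed the job in at about 46 s and got no verdict back.

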